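Load and tip the specimen skip

ROBOT

A 6-joint arm with a two-finger parallel gripper is mounted at the origin on the work surface. World frame = base frame: x ahead of the robot, y to its left, z up, the work surface at z = 0. Lengths are in m, angles in rad, forces in N, time in s.
With the tool pointing down it reaches from about 0.375 to 0.975 m from the base axis. Payload 3.8 kg.
Tool frame: the origin (TCP) lies between the finger pads; the fingertips stand 22 mm ahead of it and the grasp point (between the pads) lies 3 mm ahead of it (bot.finger_overhang is the distance from the TCP to the fingertips, in m); x points along the fingers, y is the direction in which the jaws open and shut, and the axes are right-handed (so a half turn about x gives the same grasp; the last joint's range is limited). The gripper opens to 85 mm and grips with 20 to 120 N. Pads are 22 mm wide; open, the fingers measure 114 mm over their backs; the gripper's body (76 mm by 85 mm) begins 54 mm behind the grasp point. The pads swing forward as they close: fully open they stand 13 mm farther back than shut.
Start: joints at [-1.303, 0.264, 1.604, -0, 1.274, -0.037], TCP at [0.203, -0.644, 0.253] pointing down, gripper open.
Joint ranges: [-2.63, 2.63], [-0.94, 2.18], [0.31, 2.57], [-1.31, 4.45], [0, 2.66], [-2.55, 2.55]. Speed limits (rad/s): [2.57, 2.57, 3.14, 3.14, 3.14, 3.14].

INTERFACE

Orientations are given as a rotation vector (axis times angle).
In Python, from workcell import bot gives the robot as it stands. The module is installed in compiled form; this text tells all that it offers.
- The arm moves only by the tool arm_command, never from a script. Its argument "series" is a list that holds one entry, the list of rows, each a list of 7 numbers: the turn, a rotation vector about the tool's x, y, z in rad, then the shift along the tool's x, y, z in cm, then the opening, from 0 (shut) to 1 (fully open). In form: [[[rx, ry, rz, x, y, z, grip], ...]]. A call has 1 to 10 rows; each row shifts and turns the pose as measured when the row begins, along the tool's axes as they then stand; what a row does not reach is not made up. A row lasts 1/10 s, in which the tool goes at most 50 mm and 8.59 degrees, less where a joint would pass 70% of its speed; a pose out of reach is approached as far as the arm can. A call is refused whole if a number of a shift passes 5 or a number of a turn 0.15, either way. A call with a gripper value outside its range is refused whole. The fingers move at their own pace and stop on an object; "newtons" is the grip in N (left out, the last holds). Time passes only in rows, so rows that do not move let the fingers close. It gives the time, the measured TCP pose, the force and the opening at its end, in the units of the state.
- bot.read_state(): the state, without advancing time (a new reading comes with each control period).
- bot.read_camera(name): name is "scene" or "top"; returns (picture, depth): 420x560x3 uint8, blue, green, red; 420x560 float32, m along the optical axis (not along the pixel's ray), 0 where there is no reading.
- bot.camera_info(name): a dict with "K" (3x3 intrinsics, pixels), "extrinsics" (4x4, takes a point from camera to world coordinates). Camera axes: x right, y down, z forward; pixel columns grow to the right and rows downward; lengths in m; the calibration is good to about 2 mm. A picture is of the moment at which its call begins. camera_info takes no time and is no camera call.
- bot.finish_job(): hands the job in, once; it reports no verdict.
The state is a dict: "time": time; "q": joint angles; "joint_vel": joint speeds; "joint_torque": joint torques, N m; "tool_pos": TCP position; "tcp_rot": TCP orientation; "wrist_force": force on the tool from outside, world axes, zero at the start; "torque": the same for the moment, N m; "width": opening from 0.0 (shut) to 1.0 (fully open).
Only numpy, scipy, OpenCV 4.12 (cv2) and the standard library are available. Lean on these libraries where they do the work, as an engineer would, in place of code of your own. Each camera call takes 0.05 s, during which the arm holds its last target.

TASK

Put the two stone blocks into the tipping skip, one in each pocket, setting each down on the pocket floor without dropping it. Then tip the skip right over past its detent so that both stones slide out into the white tray below, and ease it back gently (do not fling it) past the detent again until it stands fully home, upright, empty and let go. Leave the jar, the dish and the brush where they are.

Things in the scene. Friction and masses are not known exactly. Their poses are not given: they have to be found in the camera images.
- stone_racked_center (a point): Centre (half-way up) of the stone block that starts in the rack. Grey sawn rock block, 38 (own x) x 66 (own y) x 50 mm (own z, up), about 0.26 kg. At the start its two 66 mm long faces are shut in between the rack's cheeks (taller than the stone), so there only its two end faces, 66 mm apart, can be gripped.
- stone_loose_center (a point): Centre (half-way up) of the other stone block, of the same size and axes, standing free on the table, with the jar near the end that its own -y points to.
- rack_floor (a point): Centre of the rack's floor, 6 mm above the table. White fixed rack: base 78 (own x) x 66 mm (own y), two upright cheeks 8 mm thick, 54 mm long along own y, their tops 62 mm above the table, 45 mm apart along own x, stone between them; its ends (own +y and -y) are open.
- pocket_a (a point): Centre of the floor of one of the skip's two pockets; its axes turn with the skip. With the skip home, z is up, own x is the way the skip tips (from the skip towards the open length of tray) and own y lies along the hinge. The pocket is 88 mm (own x) by 84 mm (own y) inside, its 4 mm thick walls stand 76 mm above the floor. So a stone fits with room for fingers only with its 66 mm length along own y, gripped on its long faces (fingers apart along own x).
- pocket_b (a point): The same for the other pocket, 86 mm from pocket_a along own -y.
- bar (a point): Middle of the skip's bar handle: a steel bar 12 mm thick along own y, free over 130 mm, 44 mm (centre) behind the outside of the rear wall (on the own -x side), 8 mm below the rim. Own axes turn with the skip, as those of the pockets. It can be pinched from above across own x all the way over and back, with fingers pointing down throughout, opened no wider than about 30 mm.
- hinge (a point): Point on the hinge line, 140 mm above the table, midway along the skip. It does not turn; own x is the level direction in which the skip tips, own y the hinge line. The bar runs round it at a radius of about 138 mm, at home 110 mm behind (own -x) and 82 mm above; the home pocket floor is 14 mm above the hinge line and the pocket centres 18 mm behind it (own -x).
- skip (a joint): Skip angle, rad: 0 home and upright (stop), 2.45 tipped right over (stop); growing carries the bar up, over and down on the tray side. A sprung detent resists between 0 and 0.3 both ways. Empty it balances at about 0.5; let go above that it falls over, below it sinks to about 0.3 and rests on the detent, to be pressed home from there. Skip 0.6 kg; 3 to 10 N at the bar moves it.
- tray_floor (a point): Centre of the inner floor of the white tray under and beside the skip, 10 mm above the table; fixed to the skip's frame. Inside 267 mm (own x, the tipping direction) x 196 mm (own y), walls 42 mm high inside.
- jar_center (a point): Centre of a small closed glass jar with black cap, 52 mm across, 75 mm tall. Bystander.
- dish_center (a point): Centre of a low glass dish, 72 mm across, 16 mm tall. Bystander.
- brush_grip (a point): Grip of a small brush lying on the table, about 170 mm long. Bystander.
Mind the look-alikes: they are no part of the job. Leave any orange look-alike of the part that bears stone_loose_center alone.

How it is judged:
On the way, in this order (a step that is already met when the one before it is completed fails the run):
1. one stone stands in each pocket, on its floor, let go, with the skip still home (((x of stone_racked_center in the frame of pocket_a between -0.03 and 0.03 m and y of stone_racked_center in the frame of pocket_a between -0.03 and 0.03 m and z of stone_racked_center in the frame of pocket_a between 0.012 and 0.045 m and x of stone_loose_center in the frame of pocket_b between -0.03 and 0.03 m and y of stone_loose_center in the frame of pocket_b between -0.03 and 0.03 m and z of stone_loose_center in the frame of pocket_b between 0.012 and 0.045 m) or (x of stone_racked_center in the frame of pocket_b between -0.03 and 0.03 m and y of stone_racked_center in the frame of pocket_b between -0.03 and 0.03 m and z of stone_racked_center in the frame of pocket_b between 0.012 and 0.045 m and x of stone_loose_center in the frame of pocket_a between -0.03 and 0.03 m and y of stone_loose_center in the frame of pocket_a between -0.03 and 0.03 m and z of stone_loose_center in the frame of pocket_a between 0.012 and 0.045 m)) and value of joint skip below 0.1 rad and contact force between the fingers and stone_racked below 0.3 N and contact force between the fingers and stone_loose below 0.3 N), for 0.2 s.
2. the skip is tipped right over (more than 2.2 rad) (value of joint skip above 2.2 rad), for 0.2 s.
At the end, for the whole second after the job is handed in: The skip stands home (within 0.08 rad of its stop) and still; both stones lie at rest inside the white tray (centres within its inner walls, 5 to 90 mm above its floor) (value of joint skip below 0.08 rad and x of stone_racked_center in the frame of tray_floor between -0.134 and 0.134 m and y of stone_racked_center in the frame of tray_floor between -0.098 and 0.098 m and z of stone_racked_center in the frame of tray_floor between 0.005 and 0.09 m and x of stone_loose_center in the frame of tray_floor between -0.134 and 0.134 m and y of stone_loose_center in the frame of tray_floor between -0.098 and 0.098 m and z of stone_loose_center in the frame of tray_floor between 0.005 and 0.09 m and linear speed of each of stone_racked, stone_loose below 0.02 m/s and velocity of joint skip between -0.05 and 0.05 rad/s); the robot touches nothing.
It fails at once if a stone is dropped into the skip (falls faster than 0.55 m/s below the rim while the skip is home) ((value of joint skip below 0.12 rad and linear speed of stone_racked above 0.55 m/s and x of stone_racked_center in the frame of pocket_a between -0.044 and 0.044 m and y of stone_racked_center in the frame of pocket_a between -0.044 and 0.044 m and z of stone_racked_center in the frame of pocket_a between 0 and 0.075 m) or (value of joint skip below 0.12 rad and linear speed of stone_racked above 0.55 m/s and x of stone_racked_center in the frame of pocket_b between -0.044 and 0.044 m and y of stone_racked_center in the frame of pocket_b between -0.044 and 0.044 m and z of stone_racked_center in the frame of pocket_b between 0 and 0.075 m) or (value of joint skip below 0.12 rad and linear speed of stone_loose above 0.55 m/s and x of stone_loose_center in the frame of pocket_a between -0.044 and 0.044 m and y of stone_loose_center in the frame of pocket_a between -0.044 and 0.044 m and z of stone_loose_center in the frame of pocket_a between 0 and 0.075 m) or (value of joint skip below 0.12 rad and linear speed of stone_loose above 0.55 m/s and x of stone_loose_center in the frame of pocket_b between -0.044 and 0.044 m and y of stone_loose_center in the frame of pocket_b between -0.044 and 0.044 m and z of stone_loose_center in the frame of pocket_b between 0 and 0.075 m)).
It fails at once if the skip is flung back (returns faster than 3.5 rad/s, half a metre a second at the bar, before the detent) (velocity of joint skip below -3.5 rad/s and value of joint skip above 0.3 rad).
It fails at once if the jar, dish or brush is moved more than 30 mm (distance of any of jar_center, dish_center, brush_grip from where it was at the start of the episode above 0.03 m).
It also fails if it takes over 72 s, if anything falls off the work surface, if the arm or the gripper's body presses on something with over 40 N, if the wrist force passes 120 N, or if a joint passes its speed limit or range.

## Working session

There is one attempt and no reset: what is moved stays moved. The work goes in short steps, Python scripts to look and compute and a tool call to move; the robot and the scene stay as the last step left them, time stands still between calls to the robot, and variables do not carry over. Pictures are saved under pics/ and viewed, and the job is handed in when it is done.

Besides the shell and the picture viewer there is one more tool, called after "Request:" by a JSON object that holds its "op" and its "data", one argument or row to a line. arm_command: Moves the arm, as the interface text tells. Its arguments: {"type":"object","properties":{"series":{"type":"array"},"newtons":{"type":"number"}},"required":["series"]}

```bash
mkdir -p pics
python3 - <<'E'
from workcell import bot
import cv2,numpy as np
for n in("scene","top"):
    p,d=bot.read_camera(n); cv2.imwrite(f"pics/{n}0.png",p); np.save(f"{n}0.npy",d)
    i=bot.camera_info(n); print(n,np.round(i["K"],1).tolist(),np.round(i["extrinsics"],4).tolist())
s=bot.read_state(); print(s, bot.finger_overhang)
E
```

```text
scene [[473.6, 0.0, 278.5], [0.0, 473.6, 207.9], [0.0, 0.0, 1.0]] [[0.8141, 0.4935, -0.306, 0.9481], [0.5806, -0.6893, 0.4333, -0.6637], [0.0029, -0.5304, -0.8477, 1.2135], [0.0, 0.0, 0.0, 1.0]]
top [[421.7, 0.0, 288.0], [0.0, 421.7, 214.7], [0.0, 0.0, 1.0]] [[-0.0279, -0.9961, 0.0833, 0.482], [-0.9993, 0.0298, 0.0206, -0.1087], [-0.023, -0.0827, -0.9963, 1.0953], [0.0, 0.0, 0.0, 1.0]]
{'time': 0.1, 'q': array([-1.30291036e+00,  2.64691888e-01,  1.60524600e+00, -2.54502836e-05,
        1.27370544e+00, -3.68796070e-02]), 'joint_vel': array([-0.00028321, -0.00218578, -0.00356887, -0.00085736,  0.00108872,
       -0.0016112 ]), 'joint_torque': array([ 5.95977654e-04, -5.16709936e+01, -3.68590844e+01, -5.58971544e-05,
        6.19856233e-03, -7.01939157e-06]), 'tool_pos': array([ 0.20238635, -0.64329404,  0.25207237]), 'tcp_rot': array([ 2.05784059,  0.31819679, -2.05838302]), 'wrist_force': array([-0.35741689, -0.03417879,  0.24558145]), 'torque': array([ 0.05735206, -0.05109846,  0.0625524 ]), 'width': 0.9966546002304876} 0.022
```

View pics/scene0.png

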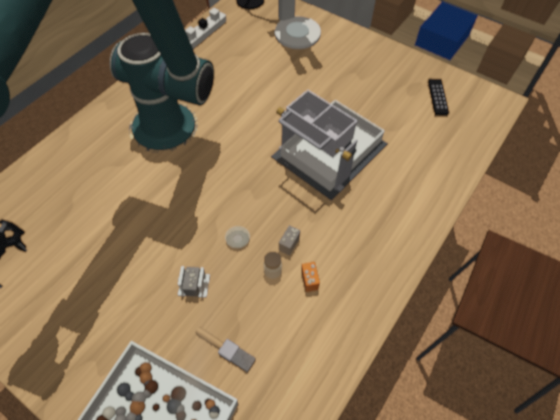

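View pics/top0.png

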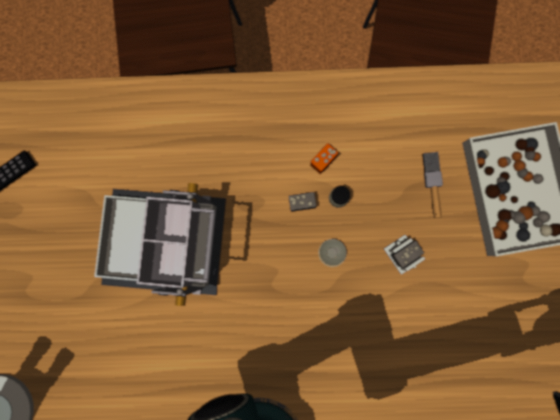

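The top view shows the skip at about (175,240) with its bar at (245,230), tipping towards image-left (+y). The loose stone is at (303,201) and the jar at (340,196). The orange look-alike is at (324,157), the racked stone at (405,253), the dish at (333,252) and the brush at (434,180).

```bash
cat > h.py <<'E'
from workcell import bot
import cv2,numpy as np
from scipy.spatial.transform import Rotation as R
def cloud(n,d):
    i=bot.camera_info(n);K=i["K"];E=i["extrinsics"]
    v,u=np.mgrid[:d.shape[0],:d.shape[1]]
    P=np.stack([(u-K[0,2])/K[0,0]*d,(v-K[1,2])/K[1,1]*d,d],-1)
    W=P@E[:3,:3].T+E[:3,3]; W[d<=0]=np.nan
    return W
def look(n):
    p,d=bot.read_camera(n); return p,cloud(n,d)
E
python3 - <<'E'
from h import *
p=cv2.imread("pics/top0.png");W=cloud("top",np.load("top0.npy"))
def crop(u0,u1,v0,v1,name,k):
    cv2.imwrite(name,cv2.resize(p[v0:v1,u0:u1],None,fx=k,fy=k,interpolation=cv2.INTER_CUBIC))
crop(80,260,170,320,"pics/c1.png",4)
crop(280,450,130,280,"pics/c2.png",4)
def rect(u0,u1,v0,v1,z0,z1,lab):
    w=W[v0:v1,u0:u1].reshape(-1,3); m=(w[:,2]>z0)&(w[:,2]<z1); q=w[m]
    r=cv2.minAreaRect((q[:,:2]*1000).astype(np.float32))
    print(lab,m.sum(),"ctr",np.round(r[0],1),"size",np.round(r[1],1),"ang",round(r[2],1),"zmed",np.median(q[:,2]).round(4), "mean",q.mean(0).round(4))
rect(285,322,185,217,.04,.07,"loose")
rect(305,345,140,175,.04,.07,"orange")
rect(325,357,180,212,.06,.09,"jar")
rect(380,430,232,278,.058,.08,"rack cheeks")
rect(380,430,232,278,.03,.07,"rack+stone")
rect(315,355,235,270,.008,.03,"dish")
rect(236,256,190,270,.2,.26,"bar")
rect(90,240,180,310,.2,.26,"rim")
rect(90,240,180,310,.14,.175,"pfloor")
rect(90,145,180,310,.03,.07,"tray wall")
print(np.round(W[175:305:6,90:255:6,2]*1000).astype(int))
print(np.round(W[234:276:2,380:430:2,2]*1000).astype(int))
E
```

```text
loose 404 ctr [ 604.  -123.9] size [38.4 65.9] ang 6.5 zmed 0.0501 mean [ 0.6032 -0.1239  0.05  ]
orange 398 ctr [ 713.4 -182.9] size [38.1 66.4] ang 45.4 zmed 0.0496 mean [ 0.7127 -0.1825  0.0495]
jar 291 ctr [ 613.6 -217.8] size [45.5 43.9] ang 0.4 zmed 0.0746 mean [ 0.6133 -0.2174  0.0743]
rack cheeks 198 ctr [ 465.1 -380.2] size [61.1 63.2] ang 31.8 zmed 0.0605 mean [ 0.4642 -0.378   0.0608]
rack+stone 715 ctr [ 464.9 -380.3] size [75.7 65.9] ang 31.7 zmed 0.0556 mean [ 0.4646 -0.3774  0.0542]
dish 410 ctr [ 472.4 -196.8] size [68.9 68.6] ang 88.0 zmed 0.0121 mean [ 0.4729 -0.1972  0.0124]
bar 0 ctr [0. 0.] size [0. 0.] ang 0.0 zmed nan mean [nan nan nan]
rim 1938 ctr [503.8 140.1] size [146.6 180.1] ang 83.4 zmed 0.2271 mean [0.5028 0.1431 0.2232]
pfloor 2892 ctr [505.6 163.8] size [ 94.2 238.8] ang 83.3 zmed 0.155 mean [0.5064 0.1739 0.1563]
tray wall 653 ctr [525.9 334. ] size [106.3 206.7] ang 85.1 zmed 0.0486 mean [0.5274 0.3665 0.046 ]
[[                   0                   -2                    3
                     5                    1                   -4
          
[... 24243 characters left out ...]
   2                   -1
                     0                    2                   -4
                    -3                    0                    0
                     0                   -1                    2
                     0                   -2                   -1
                    -1                   -1                   -3
                    -3                   -1                    3
                     1]]
  return _methods._mean(a, axis=axis, dtype=dtype,
  ret = ret.dtype.type(ret / rcount)
<stdin>:10: RuntimeWarning: Mean of empty slice.
  ret = um.true_divide(
<stdin>:21: RuntimeWarning: invalid value encountered in cast
<stdin>:22: RuntimeWarning: invalid value encountered in cast
```

```bash
ls pics
```

```text
c1.png
c2.png
scene0.png
top0.png
```

Run:
```python
from h import *
W=cloud("top",np.load("top0.npy")); 
m=np.isfinite(W[...,2])
def sel(x0,x1,y0,y1,z0,z1):
    with np.errstate(invalid='ignore'):
        return W[(W[...,0]>x0)&(W[...,0]<x1)&(W[...,1]>y0)&(W[...,1]<y1)&(W[...,2]>z0)&(W[...,2]<z1)]
def rect(q,l):
    r=cv2.minAreaRect((q[:,:2]*1000).astype(np.float32)); print(l,len(q),np.round(r[0],1),np.round(r[1],1),round(r[2],1),"z",np.median(q[:,2]).round(4),"y range",q[:,1].min().round(3),q[:,1].max().round(3))
# histogram of high pts along y
q=sel(.35,.65,-.1,.35,.21,.25); 
rect(q,"all high")
b=q[q[:,1]<.04]; print(b[:,1].min()); rect(b,"bar?")
# pocket floors
f=sel(.35,.65,0,.3,.145,.168); rect(f,"floors")
# rim: top only
r=sel(.35,.65,.05,.35,.224,.24); rect(r,"rim")
# tray: inner floor
t=sel(.3,.7,.0,.42,.006,.016); rect(t,"tfloor")
t=sel(.3,.7,.0,.42,.045,.06); rect(t,"twall")
rs=sel(.40,.53,-.44,-.31,.05,.0578); rect(rs,"rackstone")
```

```text
all high 1678 [503.8 140.1] [146.6 180.1] 83.4 z 0.2279 y range 0.06 0.223Traceback (most recent call last):
  File "<stdin>", line 12, in <module>
    return umr_minimum(a, axis, None, out, keepdims, initial, where)
ValueError: zero-size array to reduction operation minimum which has no identity
```

View pics/c1.png

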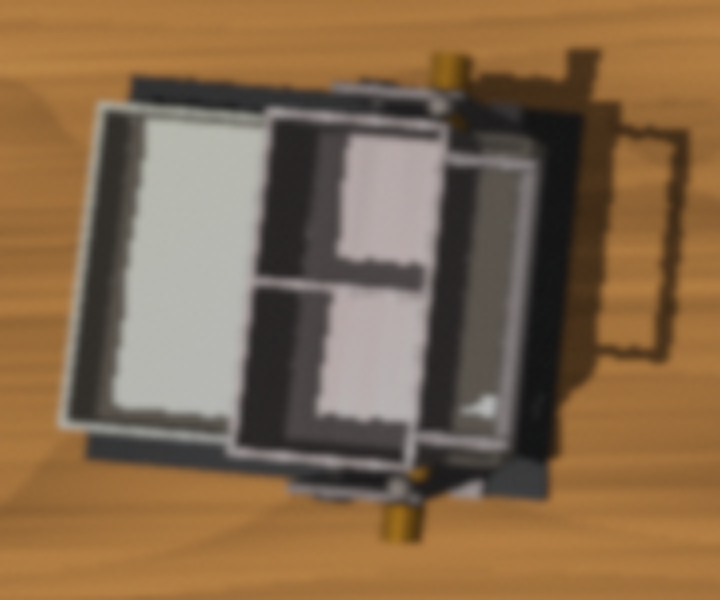

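View pics/c2.png

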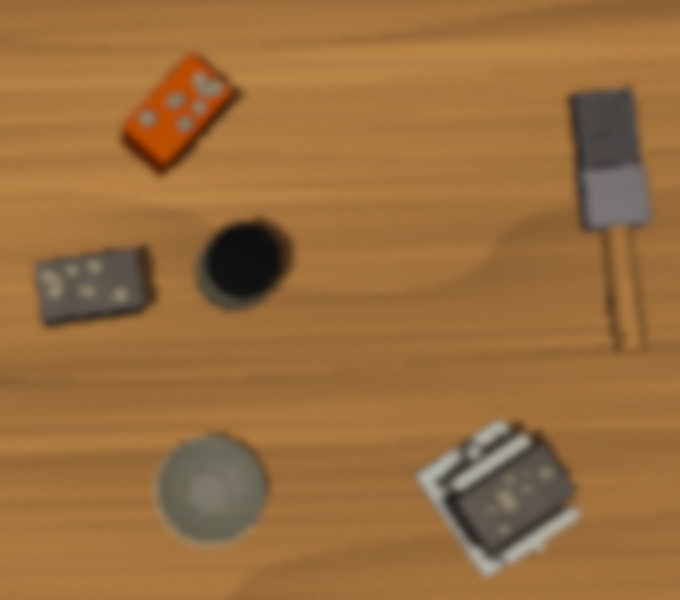

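The top crops show:
- **Bar:** the pale bar beside the pockets, at full-picture (208,245), is the real one. The outline at (245,230) is only its shadow.
- **Racked stone:** it runs obliquely between the cheeks, around (408,253).

I'll cross-check with the scene camera.

Run:
```python
from h import *
C={n:cloud(n,np.load(n+"0.npy")).reshape(-1,3) for n in("top","scene")}
def rect(q,l):
    if len(q)<4: print(l,len(q));return
    r=cv2.minAreaRect((q[:,:2]*1000).astype(np.float32)); print(l,len(q),np.round(r[0],1),np.round(r[1],1),round(r[2],1),"z",np.median(q[:,2]).round(4))
for n in C:
    W=C[n]
    def sel(x0,x1,y0,y1,z0,z1):
        with np.errstate(invalid='ignore'):
            return W[(W[:,0]>x0)&(W[:,0]<x1)&(W[:,1]>y0)&(W[:,1]<y1)&(W[:,2]>z0)&(W[:,2]<z1)]
    print(n)
    rect(sel(.35,.65,-.1,.35,.21,.25),"skip high")
    rect(sel(.55,.66,-.18,-.07,.043,.058),"loose")
    rect(sel(.40,.53,-.44,-.31,.051,.0577),"rackstone")
    rect(sel(.40,.53,-.44,-.31,.0,.1)[:0],"")
    rect(sel(.40,.53,-.44,-.31,.012,.07),"rack all")
    rect(sel(.3,.7,-.05,.45,.044,.06),"twall")
    rect(sel(.5,.8,-.5,-.4,.006,.04),"brush")
    rect(sel(.57,.66,-.26,-.18,.066,.09),"jar")
s=bot.read_state(); M=R.from_rotvec(s["tcp_rot"]).as_matrix(); print(M.round(3)); print("yaw",np.degrees(np.arctan2(M[1,1],M[0,1])))
```

```text
top
skip high 1678 [503.8 140.1] [146.6 180.1] 83.4 z 0.2279
loose 398 [ 604.  -123.9] [38.4 65.9] 6.4 z 0.0502
rackstone 378 [ 465.5 -380. ] [60.3 65.8] 31.7 z 0.0552
 0
rack all 768 [ 465.3 -379.9] [76.5 66.1] 32.7 z 0.0553
twall 509 [516.7 248.3] [277.1 220.9] 83.4 z 0.052
brush 826 [ 639.8 -463.9] [170.7  43.1] 2.6 z 0.0169
jar 287 [ 614.1 -217.9] [44.  44.5] 89.2 z 0.0746
scene
skip high 1233 [505. 139.] [152.6 184.4] 83.1 z 0.2245
loose 296 [ 605.7 -126.2] [38.7 66.7] 7.1 z 0.05
rackstone 265 [ 468.4 -382.9] [60.  68.8] 29.2 z 0.0553
 0
rack all 704 [ 467.8 -383.2] [75.9 68.6] 29.6 z 0.0553
twall 523 [516.7 247.1] [282.8 227.9] 83.7 z 0.0499
brush 896 [ 649.9 -451.9] [ 95.4 299.1] 87.8 z 0.0183
jar 229 [ 614.5 -220.2] [42.7 47.5] 35.5 z 0.075
[[-0.001  0.3   -0.954]
 [ 0.002 -0.954 -0.3  ]
 [-1.    -0.002 -0.   ]]
yaw -72.53778757555581
```

```bash
cat >> h.py <<'E'
import json
def plan(goals,grip,step=4.0,tstep=.13,start=None):
    """goals: list of (x,y,z,yawdeg) ; keeps tool down; prints rows"""
    s=bot.read_state(); p=np.array(s["tool_pos"])*100; M=R.from_rotvec(s["tcp_rot"])
    rows=[]
    for g in goals:
        t=np.array(g[:3])*100; a=np.radians(g[3]); c,sn=np.cos(a),np.sin(a)
        G=R.from_matrix(np.array([[0,c,sn],[0,sn,-c],[-1,0,0]]))
        rv=(M.inv()*G).as_rotvec()
        n=max(1,int(np.ceil(max(np.linalg.norm(t-p)/step,np.linalg.norm(rv)/tstep))))
        for k in range(n):
            d=M.inv().apply((t-p)/(n-k)); w=(M.inv()*G).as_rotvec()/(n-k)
            d=np.round(d,1 if n-k>1 else 2); w=np.round(w,3); rows.append([*w.tolist(),*d.tolist(),grip])
            p=p+M.apply(d); M=M*R.from_rotvec(w)
    for i in range(0,len(rows),10): print(json.dumps(rows[i:i+10]).replace(' ',''))
def st():
    s=bot.read_state(); M=R.from_rotvec(s["tcp_rot"]).as_matrix()
    print("t",round(s["time"],2),"pos",(s["tool_pos"]*1000).round(1),"yaw",np.degrees(np.arctan2(M[1,1],M[0,1])).round(1),"tilt",np.degrees(np.arccos(-M[2,0])).round(2),"F",s["wrist_force"].round(1),"w",round(s["width"]*85,1),"q6",s["q"][5].round(2))
E
python3 - <<'E'
from h import *
plan([(.4663,-.3813,.16,-58.5),(.4663,-.3813,.041,-58.5)],1)
E
```

```text
[[-0.025,-0.0,0.0,0.9,-1.7,-3.3,1],[-0.024,-0.0,0.0,0.9,-1.6,-3.3,1],[-0.025,-0.0,0.0,0.9,-1.5,-3.4,1],[-0.024,-0.0,0.0,0.9,-1.5,-3.4,1],[-0.025,-0.0,0.0,0.9,-1.4,-3.5,1],[-0.024,-0.0,0.0,0.9,-1.3,-3.5,1],[-0.025,-0.0,0.001,1.0,-1.2,-3.5,1],[-0.024,-0.0,0.0,0.9,-1.1,-3.6,1],[-0.025,-0.0,0.0,1.0,-1.0,-3.6,1],[-0.024,-0.0,0.001,0.94,-0.97,-3.53,1]]
[[-0.0,-0.0,-0.0,4.0,-0.0,0.0,1],[-0.0,-0.0,-0.0,4.0,-0.0,0.0,1],[-0.0,-0.0,-0.0,3.9,-0.01,0.0,1]]
```

Request:
{"op": "arm_command", "data": {
  "series": [
    [[-0.025,0,0,0.9,-1.7,-3.3,1],[-0.024,0,0,0.9,-1.6,-3.3,1],[-0.025,0,0,0.9,-1.5,-3.4,1],[-0.024,0,0,0.9,-1.5,-3.4,1],[-0.025,0,0,0.9,-1.4,-3.5,1],[-0.024,0,0,0.9,-1.3,-3.5,1],[-0.025,0,0,1.0,-1.2,-3.5,1],[-0.024,0,0,0.9,-1.1,-3.6,1],[-0.025,0,0,1.0,-1.0,-3.6,1],[-0.024,0,0,0.9,-1.0,-3.5,1]]
  ],
  "newtons": 40
}}

```text
time: 1.1
tool_pos: [0.4689, -0.3736, 0.1526]
tcp_rot: [1.909, 0.545, -1.916]
wrist_force: [0.4, -0.5, -0.5]
width: 1.001
```

Run:
```python
from h import *
st();plan([(.4663,-.3813,.15,-58.5),(.4663,-.3813,.041,-58.5)],1)
p,W=look("top"); cv2.imwrite("pics/t1.png",cv2.resize(p[180:330,330:480],None,fx=4,fy=4))
```

```text
t 1.1 pos [ 468.9 -373.6  152.6] yaw -58.5 tilt 0.34 F [ 0.4 -0.5 -0.5] w 85.0 q6 0.31
[[0.0,0.002,0.006,0.26,0.53,0.63,1],[0.0,-0.0,-0.0,3.6,-0.0,-0.0,1],[0.0,-0.0,-0.0,3.6,-0.0,-0.0,1],[0.0,-0.0,-0.0,3.7,-0.01,-0.0,1]]
```

Request:
{"op": "arm_command", "data": {
  "series": [
    [[0,0.002,0.006,0.3,0.5,0.6,1],[0,0,0,0,0,0,1]]
  ]
}}

```text
time: 1.35
tool_pos: [0.4694, -0.374, 0.1457]
tcp_rot: [1.909, 0.553, -1.908]
wrist_force: [-0.2, 0.6, 0.6]
width: 0.999
```

Run:
```python
from h import *
st();plan([(.4663,-.3813,.07,-58.5),(.4663,-.3813,.041,-58.5)],1,step=2.5)
p,W=look("top"); cv2.imwrite("pics/t2.png",cv2.resize(p[180:330,330:480],None,fx=4,fy=4))
p,W=look("scene"); cv2.imwrite("pics/s2.png",cv2.resize(p[230:330,130:280],None,fx=4,fy=4))
```

```text
t 1.35 pos [ 469.4 -374.   145.7] yaw -58.1 tilt 0.37 F [-0.2  0.6  0.6] w 84.9 q6 0.29
[[0.002,-0.001,0.002,1.9,0.1,0.2,1],[0.002,-0.0,0.001,1.9,0.1,0.2,1],[0.002,-0.001,0.002,1.9,0.1,0.1,1],[0.002,-0.0,0.001,1.87,0.18,0.15,1],[-0.0,-0.0,0.0,1.5,0.0,0.0,1],[-0.0,-0.0,0.0,1.4,0.0,0.0,1]]
```

View pics/s2.png

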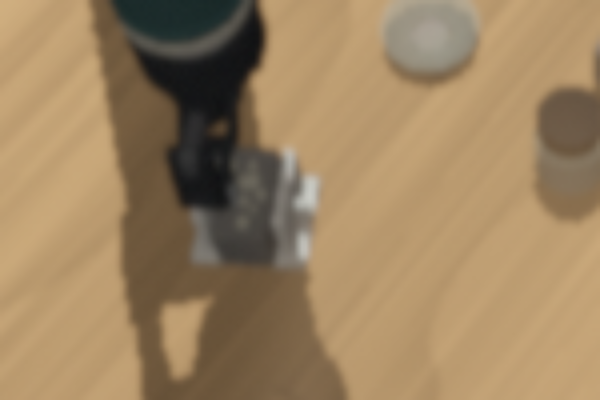

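View pics/t2.png

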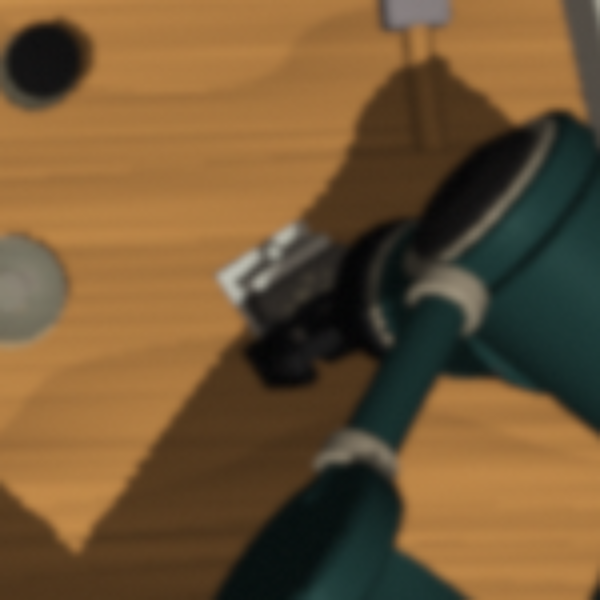

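The pictures show the gripper above the rack, about 8 mm off centre. I'll correct that before going down.

Request:
{"op": "arm_command", "data": {
  "series": [
    [[0.005,0,0.005,0,0.5,0.6,1],[0,0,0,0,0,0,1],[0,0,0,0,0,0,1]]
  ]
}}

```text
time: 1.75
tool_pos: [0.4651, -0.3858, 0.1476]
tcp_rot: [1.916, 0.534, -1.909]
wrist_force: [-0.1, -0.2, 0.2]
width: 1.0
```

Run:
```python
from h import *
st();plan([(.4663,-.3813,.07,-58.5),(.4663,-.3813,.041,-58.5)],1,step=2.5)
```

```text
t 1.75 pos [ 465.1 -385.8  147.6] yaw -58.7 tilt 0.2 F [-0.1 -0.2  0.2] w 85.0 q6 0.29
[[-0.001,-0.001,-0.001,1.9,-0.1,-0.1,1],[-0.001,-0.001,-0.0,2.0,-0.1,-0.1,1],[-0.001,-0.0,-0.001,1.9,-0.1,-0.1,1],[-0.001,-0.001,-0.0,1.96,-0.03,-0.02,1],[0.0,0.0,-0.0,1.5,-0.0,-0.0,1],[0.0,0.0,-0.0,1.4,-0.0,-0.01,1]]
```

Request:
{"op": "arm_command", "data": {
  "series": [
    [[0,0,0,1.8,-0.1,-0.1,1],[0,0,0,1.8,-0.1,-0.1,1],[0,0,0,1.8,0,0,1],[0,0,0,1.0,0,0,1],[0,0,0,0,0,0,1]]
  ]
}}

```text
time: 2.25
tool_pos: [0.466, -0.3872, 0.0849]
tcp_rot: [1.92, 0.524, -1.907]
wrist_force: [0.8, -0.9, 0.8]
width: 0.999
```

Run:
```python
from h import *
st();plan([(.4663,-.3813,.041,-58.5)],1,step=1.5)
p,W=look("scene"); cv2.imwrite("pics/s3.png",cv2.resize(p[230:330,130:280],None,fx=4,fy=4))
```

```text
t 2.25 pos [ 466.  -387.2   84.9] yaw -59.0 tilt 0.53 F [ 0.8 -0.9  0.8] w 84.9 q6 0.29
[[-0.003,-0.001,-0.003,1.5,-0.2,-0.1,1],[-0.003,-0.002,-0.003,1.4,-0.2,-0.1,1],[-0.003,-0.001,-0.002,1.48,-0.11,-0.12,1]]
```

View pics/s3.png

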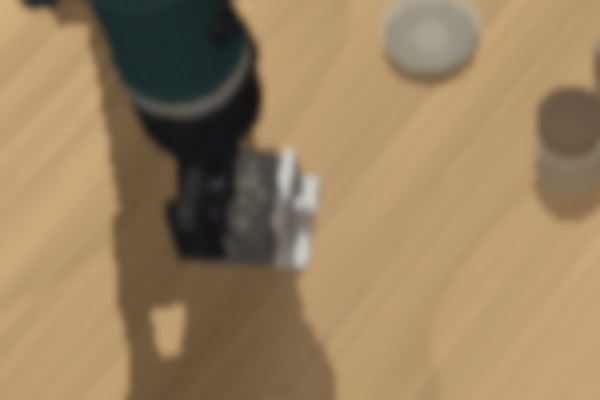

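The gripper is just above the stone and about 6 mm off in y. I'll fix that sideways error first.

Request:
{"op": "arm_command", "data": {
  "series": [
    [[-0.005,0,-0.005,0,-0.4,-0.3,1],[0,0,0,0,0,0,1],[0,0,0,0,0,0,1]]
  ]
}}

```text
time: 2.6
tool_pos: [0.4681, -0.3834, 0.0882]
tcp_rot: [1.918, 0.53, -1.903]
wrist_force: [0.9, 0.1, -0.0]
width: 0.999
```

Run:
```python
from h import *
st();plan([(.4663,-.3813,.041,-58.5)],1,step=1.5)
```

```text
t 2.6 pos [ 468.1 -383.4   88.2] yaw -58.7 tilt 0.54 F [ 0.9  0.1 -0. ] w 84.9 q6 0.29
[[-0.001,-0.001,-0.002,1.2,-0.1,0.0,1],[-0.001,-0.002,-0.002,1.2,-0.1,0.0,1],[-0.001,-0.001,-0.002,1.2,-0.0,0.0,1],[-0.001,-0.002,-0.001,1.12,-0.09,0.06,1]]
```

Request:
{"op": "arm_command", "data": {
  "series": [
    [[0,0,0,1.3,-0.1,0,1],[0,0,0,1.3,-0.1,0,1],[0,0,0,1.2,0,0,1],[0,0,0,1.0,0,0,1],[0,0,0,0.3,0,0,1],[0,0,0,0,0,0,1]]
  ]
}}

```text
time: 3.2
tool_pos: [0.4674, -0.3814, 0.0325]
tcp_rot: [1.918, 0.53, -1.903]
wrist_force: [-0.1, -0.0, -0.4]
width: 1.0
```

Run:
```python
from h import *
st();plan([(.4663,-.3813,.034,-58.5)],1,step=1.5)
```

```text
t 3.2 pos [ 467.4 -381.4   32.5] yaw -58.7 tilt 0.52 F [-0.1 -0.  -0.4] w 85.0 q6 0.29
[[-0.003,-0.006,-0.007,-0.15,-0.06,0.09,1]]
```

Good. Now I'll close on the stone ends.

Request:
{"op": "arm_command", "data": {
  "series": [
    [[0,0,0,-0.1,0,0,0.6],[0,0,0,0,0,0,0.6],[0,0,0,0,0,0,0.6],[0,0,0,0,0,0,0.6],[0,0,0,0,0,0,0.6],[0,0,0,0,0,0,0.6]]
  ],
  "newtons": 45
}}

```text
time: 3.8
tool_pos: [0.4673, -0.3814, 0.0334]
tcp_rot: [1.918, 0.53, -1.904]
wrist_force: [-0.0, -0.1, -2.7]
width: 0.767
```

Run:
```python
from h import *
st()
```

```text
t 3.8 pos [ 467.3 -381.4   33.4] yaw -58.7 tilt 0.51 F [-0.  -0.1 -2.7] w 65.2 q6 0.29
```

Request:
{"op": "arm_command", "data": {
  "series": [
    [[0,0,0,-1,0,0,0.6],[0,0,0,-1.5,0,0,0.6],[0,0,0,-2,0,0,0.6],[0,0,0,-2.5,0,0,0.6],[0,0,0,-2.5,0,0,0.6],[0,0,0,-2.5,0,0,0.6],[0,0,0,-1,0,0,0.6],[0,0,0,0,0,0,0.6]]
  ]
}}

```text
time: 4.6
tool_pos: [0.4658, -0.3805, 0.1749]
tcp_rot: [1.918, 0.529, -1.902]
wrist_force: [-0.3, -0.4, -3.2]
width: 0.767
```

Run:
```python
from h import *
st();plan([(.66,-.03,.155,-6.6)],.6,step=3)
```

```text
t 4.6 pos [ 465.8 -380.5  174.9] yaw -58.7 tilt 0.6 F [-0.3 -0.4 -3.2] w 65.2 q6 0.29
[[-0.065,-0.0,-0.001,0.1,-1.4,-2.5,0.6],[-0.065,-0.0,-0.001,0.1,-1.3,-2.6,0.6],[-0.065,-0.0,-0.001,0.2,-1.1,-2.6,0.6],[-0.065,-0.0,-0.001,0.2,-0.9,-2.7,0.6],[-0.065,-0.0,-0.001,0.1,-0.7,-2.8,0.6],[-0.065,-0.0,-0.001,0.2,-0.6,-2.8,0.6],[-0.065,-0.0,-0.001,0.1,-0.4,-2.8,0.6],[-0.065,-0.0,-0.001,0.2,-0.2,-2.9,0.6],[-0.065,-0.0,-0.001,0.1,0.0,-2.9,0.6],[-0.065,-0.001,-0.0,0.2,0.2,-2.8,0.6]]
[[-0.065,-0.0,-0.001,0.1,0.4,-2.8,0.6],[-0.065,-0.0,-0.0,0.2,0.6,-2.8,0.6],[-0.064,-0.001,-0.001,0.1,0.8,-2.8,0.6],[-0.065,-0.0,-0.0,0.17,0.88,-2.7,0.6]]
```

Request:
{"op": "arm_command", "data": {
  "series": [
    [[-0.065,0,0,0.1,-1.4,-2.5,0.6],[-0.065,0,0,0.1,-1.3,-2.6,0.6],[-0.065,0,0,0.1,-1.1,-2.6,0.6],[-0.065,0,0,0.1,-0.9,-2.7,0.6],[-0.065,0,0,0.1,-0.7,-2.8,0.6],[-0.065,0,0,0.1,-0.6,-2.8,0.6],[-0.065,0,0,0.1,-0.4,-2.8,0.6],[-0.065,0,0,0.1,-0.2,-2.9,0.6],[-0.065,0,0,0.1,0,-2.9,0.6],[-0.065,0,0,0.1,0.2,-2.8,0.6]]
  ]
}}

```text
time: 5.6
tool_pos: [0.5977, -0.1203, 0.1533]
tcp_rot: [1.463, 1.023, -1.471]
wrist_force: [0.8, -0.5, -3.5]
width: 0.765
```

Run:
```python
from h import *
st();plan([(.66,-.03,.155,-6.6)],.6,step=3)
```

```text
t 5.6 pos [ 597.7 -120.3  153.3] yaw -20.4 tilt 0.32 F [ 0.8 -0.5 -3.5] w 65.0 q6 0.12
[[-0.06,0.0,0.001,-0.1,0.7,-2.7,0.6],[-0.06,0.0,0.001,-0.0,0.8,-2.6,0.6],[-0.06,0.001,0.002,-0.1,1.0,-2.5,0.6],[-0.06,0.0,0.001,-0.0,1.13,-2.53,0.6]]
```

Request:
{"op": "arm_command", "data": {
  "series": [
    [[-0.06,0,0,0,0.7,-2.6,0.6],[-0.06,0,0,0,0.8,-2.5,0.6],[-0.06,0,0,0,0.9,-2.2,0.6],[-0.04,0,0,0,0.6,-1.0,0.6],[0,0,0,0,0,0,0.6],[0,0,0,0,0,0,0.6]]
  ]
}}

```text
time: 6.2
tool_pos: [0.6468, -0.0413, 0.1436]
tcp_rot: [1.289, 1.165, -1.312]
wrist_force: [-0.2, 0.6, -3.8]
width: 0.765
```

Run:
```python
from h import *
st();plan([(.66,-.03,.06,-6.6)],.6,step=2)
```

```text
t 6.2 pos [646.8 -41.3 143.6] yaw -6.9 tilt 1.12 F [-0.2  0.6 -3.8] w 65.0 q6 0.02
[[-0.001,0.0,0.004,1.7,0.3,-0.3,0.6],[-0.001,0.0,0.004,1.7,0.3,-0.2,0.6],[-0.001,0.0,0.004,1.6,0.2,-0.3,0.6],[-0.001,0.0,0.004,1.7,0.2,-0.2,0.6],[-0.002,0.0,0.003,1.65,0.27,-0.29,0.6]]
```

Request:
{"op": "arm_command", "data": {
  "series": [
    [[0,0,0.005,2,0,-0.1,0.6],[0,0,0.005,2,0,-0.1,0.6],[0,0,0.005,2,0,0,0.6],[0,0,0.004,1.5,0,0,0.6],[0,0,0,1,0,0,0.6],[0,0,0,0.3,0,0,0.6],[0,0,0,0,0,0,0.6]]
  ]
}}

```text
time: 6.9
tool_pos: [0.6424, -0.0475, 0.0531]
tcp_rot: [1.303, 1.142, -1.309]
wrist_force: [-0.2, -0.3, -2.8]
width: 0.767
```

Run:
```python
from h import *
st();plan([(.65,-.04,.029,-6.6)],.6,step=.7)
```

```text
t 6.9 pos [642.4 -47.5  53.1] yaw -7.6 tilt 0.22 F [-0.2 -0.3 -2.8] w 65.2 q6 0.02
[[-0.004,0.001,0.0,0.6,0.2,-0.2,0.6],[-0.005,0.001,0.0,0.6,0.2,-0.2,0.6],[-0.004,0.001,0.001,0.6,0.1,-0.2,0.6],[-0.005,0.0,0.0,0.61,0.16,-0.25,0.6]]
```

Request:
{"op": "arm_command", "data": {
  "series": [
    [[-0.004,0,0,0.3,0.4,-1.0,0.6],[-0.004,0,0,0.3,0.4,-1.0,0.6],[-0.004,0,0,0.3,0,-0.3,0.6],[0,0,0,0.3,0,0,0.6],[0,0,0,0.3,0,0,0.6],[0,0,0,0,0,0,0.6]]
  ]
}}

```text
time: 7.5
tool_pos: [0.6573, -0.0234, 0.0403]
tcp_rot: [1.296, 1.145, -1.295]
wrist_force: [-0.1, 0.2, -4.1]
width: 0.769
```

Run:
```python
from h import *
st()
```

```text
t 7.5 pos [657.3 -23.4  40.3] yaw -6.8 tilt 0.32 F [-0.1  0.2 -4.1] w 65.4 q6 0.05
```

Request:
{"op": "arm_command", "data": {
  "series": [
    [[0,0,0,0.4,0,0,0.6],[0,0,0,0.3,0,0,0.6],[0,0,0,0.3,0,0,0.6],[0,0,0,0.2,0,0,0.6],[0,0,0,0,0,0,0.6]]
  ]
}}

```text
time: 8.0
tool_pos: [0.6574, -0.0241, 0.0275]
tcp_rot: [1.297, 1.144, -1.295]
wrist_force: [-0.5, 0.4, -0.4]
width: 0.767
```

Run:
```python
from h import *
st()
```

```text
t 8.0 pos [657.4 -24.1  27.5] yaw -6.9 tilt 0.33 F [-0.5  0.4 -0.4] w 65.2 q6 0.05
```

Request:
{"op": "arm_command", "data": {
  "series": [
    [[0,0,0,0,0,0,1],[0,0,0,0,0,0,1],[0,0,0,0,0,0,1],[0,0,0,0,0,0,1],[0,0,0,-1,0,0,1],[0,0,0,-2,0,0,1],[0,0,0,-3,0,0,1],[0,0,0,-3,0,0,1],[0,0,0,-1,0,0,1],[0,0,0,0,0,0,1]]
  ]
}}

```text
time: 9.0
tool_pos: [0.6587, -0.024, 0.1359]
tcp_rot: [1.299, 1.14, -1.291]
wrist_force: [-0.2, 0.1, -0.3]
width: 1.0
```

Run:
```python
from h import *
st();plan([(.6574,-.0241,.13,83.4)],.8,step=2)
p,W=look("top"); cv2.imwrite("pics/t4.png",cv2.resize(p[130:280,180:380],None,fx=4,fy=4))
p,W2=look("scene"); cv2.imwrite("pics/s4.png",cv2.resize(p[180:300,220:370],None,fx=4,fy=4))
for w in(W,W2):
    q=w.reshape(-1,3)
    with np.errstate(invalid='ignore'): q=q[(abs(q[:,0]-.657)<.06)&(abs(q[:,1]+.024)<.06)&(q[:,2]>.042)&(q[:,2]<.058)]
    print(len(q),cv2.minAreaRect((q[:,:2]*1000).astype(np.float32)))
```

```text
t 9.0 pos [658.7 -24.  135.9] yaw -6.9 tilt 0.59 F [-0.2  0.1 -0.3] w 85.0 q6 0.05
[[-0.121,0.001,-0.0,0.0,-0.0,0.0,0.8],[-0.121,0.001,-0.0,0.0,-0.0,0.0,0.8],[-0.121,0.001,-0.0,0.1,-0.0,-0.0,0.8],[-0.121,0.001,-0.001,0.0,-0.0,-0.0,0.8],[-0.121,0.001,-0.001,0.1,-0.0,-0.0,0.8],[-0.121,0.001,-0.0,0.0,-0.0,-0.0,0.8],[-0.121,0.001,-0.001,0.1,-0.0,-0.0,0.8],[-0.121,0.001,-0.001,0.0,-0.0,-0.0,0.8],[-0.122,0.001,-0.0,0.1,-0.0,-0.0,0.8],[-0.121,0.0,-0.001,0.0,-0.0,-0.0,0.8]]
[[-0.122,0.001,-0.0,0.1,-0.0,-0.0,0.8],[-0.121,0.0,-0.001,0.0,-0.0,-0.1,0.8],[-0.122,0.001,-0.0,0.09,-0.05,-0.02,0.8]]
4 ((631.2349243164062, -8.127019882202148), (5.763508319854736, 2.412177801132202), 60.92799377441406)
285 ((657.9385375976562, -27.404115676879883), (41.16170883178711, 67.60578918457031), 85.50433349609375)
```

View pics/s4.png

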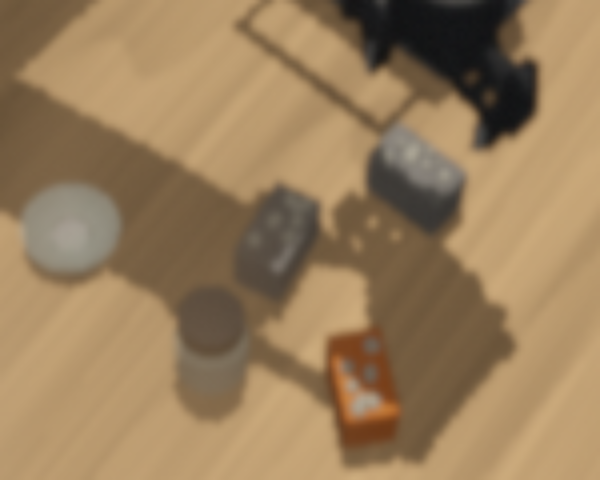

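The racked stone now stands upright and free on the table at crop (415,180), about (0.658,-0.025). I'll rotate for the long-face grip.

Request:
{"op": "arm_command", "data": {
  "series": [
    [[-0.121,0.001,0,0,0,0,0.8],[-0.121,0.001,0,0,0,0,0.8],[-0.121,0.001,0,0,0,0,0.8],[-0.121,0.001,0,0,0,0,0.8],[-0.121,0.001,0,0,0,0,0.8],[-0.121,0.001,0,0,0,0,0.8],[-0.121,0.001,0,0,0,0,0.8],[-0.121,0.001,0,0,0,0,0.8],[-0.121,0.001,0,0,0,0,0.8],[-0.121,0.001,0,0,0,0,0.8]]
  ]
}}

```text
time: 10.1
tool_pos: [0.6431, -0.0229, 0.1089]
tcp_rot: [0.34, 1.581, -0.341]
wrist_force: [0.0, 0.3, -1.6]
width: 0.799
```

Run:
```python
from h import *
st();plan([(.658,-.0245,.12,83.4)],.8,step=2)
```

```text
t 10.1 pos [643.1 -22.9 108.9] yaw 65.2 tilt 2.1 F [ 0.   0.3 -1.6] w 67.9 q6 -1.22
[[-0.106,-0.012,0.001,-0.4,0.2,0.5,0.8],[-0.105,-0.012,0.001,-0.4,0.1,0.5,0.8],[-0.106,-0.013,0.001,-0.35,0.03,0.42,0.8]]
```

Request:
{"op": "arm_command", "data": {
  "series": [
    [[-0.1,-0.012,0,-0.4,0.2,0.5,0.8],[-0.1,-0.012,0,-0.3,0.1,0.4,0.8],[-0.07,-0.012,0,-0.2,0,0.2,0.8],[0,0,0,0,0,0,0.8],[0,0,0,0,0,0,0.8]]
  ]
}}

```text
time: 10.6
tool_pos: [0.6474, -0.0236, 0.1049]
tcp_rot: [0.116, 1.588, -0.121]
wrist_force: [-0.9, -0.1, -0.3]
width: 0.801
```

Run:
```python
from h import *
st();plan([(.658,-.0245,.08,83.4)],.8,step=2)
```

```text
t 10.6 pos [647.4 -23.6 104.9] yaw 81.4 tilt 1.18 F [-0.9 -0.1 -0.3] w 68.1 q6 -1.49
[[-0.018,-0.01,0.002,1.2,0.0,0.6,0.8],[-0.018,-0.01,0.002,1.28,0.07,0.5,0.8]]
```

Request:
{"op": "arm_command", "data": {
  "series": [
    [[-0.018,-0.009,0,1.0,0,0.4,0.7],[-0.01,-0.009,0,1.0,0,0.3,0.7],[0,0,0,0.5,0,0.1,0.7],[0,0,0,0,0,0,0.7]]
  ]
}}

```text
time: 11.0
tool_pos: [0.6536, -0.0248, 0.0745]
tcp_rot: [0.094, 1.575, -0.1]
wrist_force: [-0.5, -0.4, -0.8]
width: 0.696
```

Run:
```python
from h import *
st();plan([(.658,-.0245,.035,83.4)],.8,step=1.2)
```

```text
t 11.0 pos [653.6 -24.8  74.5] yaw 82.9 tilt 0.42 F [-0.5 -0.4 -0.8] w 59.2 q6 -1.52
[[-0.002,-0.001,0.001,1.0,0.0,0.1,0.8],[-0.002,-0.002,0.001,1.0,0.0,0.1,0.8],[-0.002,-0.001,0.001,1.0,0.0,0.1,0.8],[-0.002,-0.002,0.001,0.95,0.09,0.15,0.8]]
```

Request:
{"op": "arm_command", "data": {
  "series": [
    [[-0.002,-0.001,0,0.9,0,0.2,0.7],[-0.002,-0.001,0,1.0,0,0.2,0.7],[0,0,0,1.0,0,0.1,0.7],[0,0,0,0.7,0,0,0.7],[0,0,0,0,0,0,0.7],[0,0,0,0,0,0,0.7]]
  ]
}}

```text
time: 11.6
tool_pos: [0.6586, -0.0256, 0.0344]
tcp_rot: [0.091, 1.574, -0.097]
wrist_force: [-0.3, 0.0, 0.4]
width: 0.701
```

Run:
```python
from h import *
st();plan([(.658,-.0245,.035,83.4)],.8,step=1.2)
```

```text
t 11.6 pos [658.6 -25.6  34.4] yaw 83.2 tilt 0.37 F [-0.3  0.   0.4] w 59.6 q6 -1.52
[[-0.004,-0.005,0.004,-0.06,0.1,-0.07,0.8]]
```

Request:
{"op": "arm_command", "data": {
  "series": [
    [[0,0,0,-0.1,0,0,0.2],[0,0,0,0,0,0,0.2],[0,0,0,0,0,0,0.2],[0,0,0,0,0,0,0.2],[0,0,0,0,0,0,0.2]]
  ]
}}

```text
time: 12.1
tool_pos: [0.6586, -0.0254, 0.036]
tcp_rot: [0.091, 1.573, -0.097]
wrist_force: [-0.0, -0.2, -2.3]
width: 0.44
```

Run:
```python
from h import *
st()
```

```text
t 12.1 pos [658.6 -25.4  36. ] yaw 83.2 tilt 0.34 F [-0.  -0.2 -2.3] w 37.4 q6 -1.52
```

Request:
{"op": "arm_command", "data": {
  "series": [
    [[0,0,0,-1.5,0,0,0.2],[0,0,0,-3,0,0,0.2],[0,0,0,-3.5,0,0,0.2],[0,0,0,-3.5,0,0,0.2],[0,0,0,-3.5,0,0,0.2],[0,0,0,-3.5,0,0,0.2],[0,0,0,-3.5,0,0,0.2],[0,0,0,-2.5,0,0,0.2],[0,0,0,-1,0,0,0.2],[0,0,0,0,0,0,0.2]]
  ]
}}

```text
time: 13.1
tool_pos: [0.6564, -0.0244, 0.3059]
tcp_rot: [0.091, 1.578, -0.097]
wrist_force: [-0.7, 0.9, -3.0]
width: 0.435
```

Run:
```python
from h import *
st();plan([(.5494,.1599,.30,83.4)],.2,step=2.2)
```

```text
t 13.1 pos [656.4 -24.4 305.9] yaw 83.2 tilt 0.56 F [-0.7  0.9 -3. ] w 37.0 q6 -1.52
[[-0.0,-0.001,0.0,0.1,1.7,-1.3,0.2],[-0.0,-0.001,0.001,0.1,1.7,-1.3,0.2],[-0.001,-0.001,0.0,0.1,1.7,-1.3,0.2],[-0.0,-0.001,0.001,0.0,1.7,-1.3,0.2],[-0.001,-0.001,0.0,0.1,1.7,-1.3,0.2],[-0.0,-0.001,0.001,0.0,1.7,-1.3,0.2],[-0.001,-0.001,0.0,0.1,1.7,-1.2,0.2],[-0.0,-0.001,0.001,0.0,1.7,-1.3,0.2],[-0.001,-0.0,0.0,0.1,1.7,-1.2,0.2],[-0.0,-0.001,0.001,0.0,1.75,-1.29,0.2]]
```

Request:
{"op": "arm_command", "data": {
  "series": [
    [[0,0,0,0,1.7,-1.3,0.2],[0,0,0,0,1.7,-1.3,0.2],[0,0,0,0,1.7,-1.3,0.2],[0,0,0,0,1.7,-1.3,0.2],[0,0,0,0,1.7,-1.3,0.2],[0,0,0,0,1.7,-1.3,0.2],[0,0,0,0,1.7,-1.2,0.2],[0,0,0,0,1.5,-1.1,0.2],[0,0,0,0,1.0,-0.8,0.2],[0,0,0,0,0,0,0.2]]
  ]
}}

```text
time: 14.1
tool_pos: [0.5453, 0.1446, 0.2871]
tcp_rot: [0.085, 1.611, -0.097]
wrist_force: [-0.1, -0.3, -2.7]
width: 0.443
```

Run:
```python
from h import *
st();plan([(.5494,.1599,.30,83.4)],.2,step=2.2)
p,W=look("top"); cv2.imwrite("pics/t5.png",cv2.resize(p[170:320,80:260],None,fx=4,fy=4))
p,W2=look("scene"); cv2.imwrite("pics/s5.png",cv2.resize(p[50:220,230:430],None,fx=4,fy=4))
```

```text
t 14.1 pos [545.3 144.6 287.1] yaw 83.4 tilt 2.45 F [-0.1 -0.3 -2.7] w 37.6 q6 -1.24
[[0.0,-0.042,0.01,-1.32,1.56,0.18,0.2]]
```

View pics/s5.png

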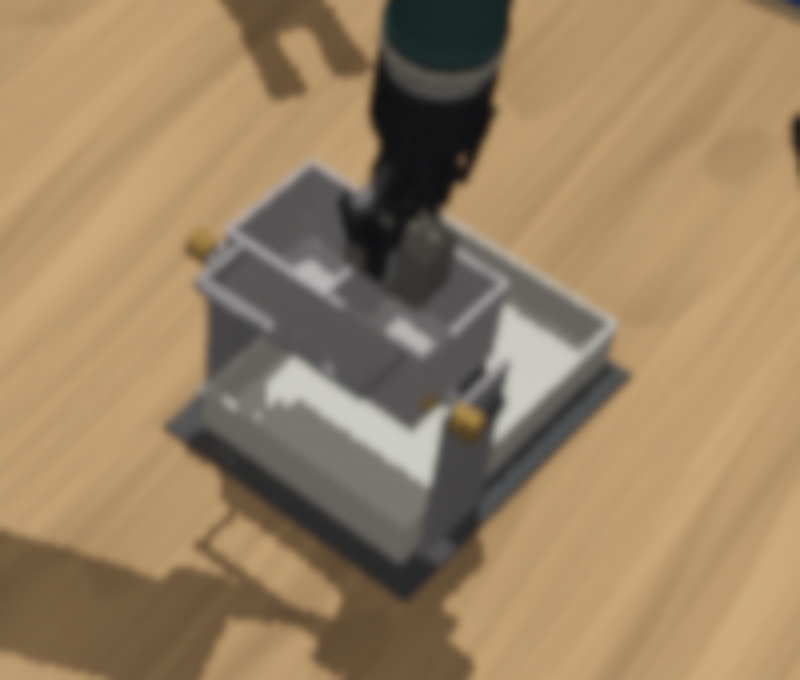

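The stone is held above pocket b, still above the rim. It is tilted 2.4° and about 15 mm short, so I'll correct both.

Request:
{"op": "arm_command", "data": {
  "series": [
    [[0,-0.02,0.005,-0.8,0.6,0.1,0.2],[0,-0.015,0.004,-0.4,0.5,0.1,0.2],[0,0,0,0,0.1,0,0.2],[0,0,0,0,0,0,0.2],[0,0,0,0,0,0,0.2]]
  ]
}}

```text
time: 14.7
tool_pos: [0.5525, 0.1536, 0.301]
tcp_rot: [0.093, 1.569, -0.095]
wrist_force: [0.0, -0.6, -3.2]
width: 0.44
```

Run:
```python
from h import *
st();plan([(.5494,.1599,.30,83.4)],.2,step=2.2)
```

```text
t 14.7 pos [552.5 153.6 301. ] yaw 83.1 tilt 0.08 F [ 0.  -0.6 -3.2] w 37.4 q6 -1.22
[[-0.004,0.0,0.001,0.1,0.59,-0.39,0.2]]
```

Request:
{"op": "arm_command", "data": {
  "series": [
    [[-0.003,0,0,0.8,0.4,-0.2,0.2],[0,0,0,1.2,0.2,-0.1,0.2],[0,0,0,1.2,0,0,0.2],[0,0,0,0.5,0,0,0.2],[0,0,0,0,0,0,0.2]]
  ]
}}

```text
time: 15.2
tool_pos: [0.5492, 0.1597, 0.2588]
tcp_rot: [0.09, 1.572, -0.094]
wrist_force: [0.7, 0.3, -2.9]
width: 0.437
```

Run:
```python
from h import *
st();plan([(.5494,.1599,.22,83.4)],.2,step=1)
```

```text
t 15.2 pos [549.2 159.7 258.8] yaw 83.3 tilt 0.23 F [ 0.7  0.3 -2.9] w 37.2 q6 -1.21
[[-0.0,-0.001,0.001,1.0,0.0,0.0,0.2],[-0.001,-0.001,0.001,1.0,0.0,0.0,0.2],[-0.0,-0.001,0.0,0.9,0.0,0.0,0.2],[-0.001,-0.0,0.001,0.98,0.03,0.02,0.2]]
```

Request:
{"op": "arm_command", "data": {
  "series": [
    [[0,0,0,1,0,0,0.2],[0,0,0,1,0,0,0.2],[0,0,0,1,0,0,0.2],[0,0,0,1,0,0,0.2],[0,0,0,1,0,0,0.2],[0,0,0,0.5,0,0,0.2],[0,0,0,0,0,0,0.2]]
  ]
}}

```text
time: 15.9
tool_pos: [0.5512, 0.1603, 0.2079]
tcp_rot: [0.092, 1.566, -0.091]
wrist_force: [0.4, 0.6, -3.7]
width: 0.436
```

Run:
```python
from h import *
st()
```

```text
t 15.9 pos [551.2 160.3 207.9] yaw 83.3 tilt 0.17 F [ 0.4  0.6 -3.7] w 37.1 q6 -1.21
```

Request:
{"op": "arm_command", "data": {
  "series": [
    [[0,0,0,0.4,0,-0.1,0.2],[0,0,0,0.4,0,0,0.2],[0,0,0,0.4,0,0,0.2],[0,0,0,0.3,0,0,0.2],[0,0,0,0.2,0,0,0.2],[0,0,0,0,0,0,0.2]]
  ]
}}

```text
time: 16.5
tool_pos: [0.5522, 0.1615, 0.2072]
tcp_rot: [0.093, 1.556, -0.086]
wrist_force: [-2.2, -1.3, -1.7]
width: 0.436
```

Run:
```python
from h import *
st()
```

```text
t 16.5 pos [552.2 161.5 207.2] yaw 83.4 tilt 0.77 F [-2.2 -1.3 -1.7] w 37.1 q6 -1.22
```

Run:
```python
from h import *
p,W=look("top"); cv2.imwrite("pics/t6.png",cv2.resize(p[170:320,80:260],None,fx=4,fy=4))
p,W2=look("scene"); cv2.imwrite("pics/s6.png",cv2.resize(p[60:200,250:410],None,fx=5,fy=5,interpolation=cv2.INTER_CUBIC)[:600,:800])
```

```text
(no output)
```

View pics/s6.png

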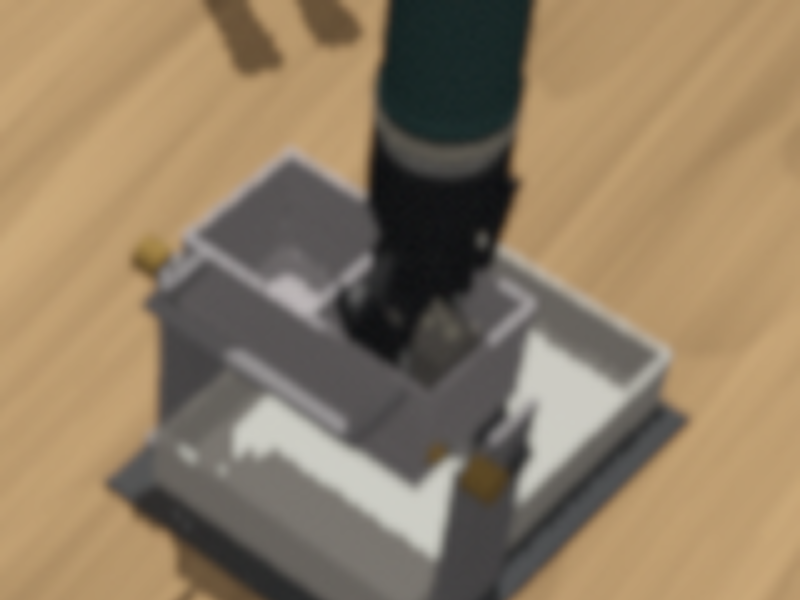

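View pics/t6.png

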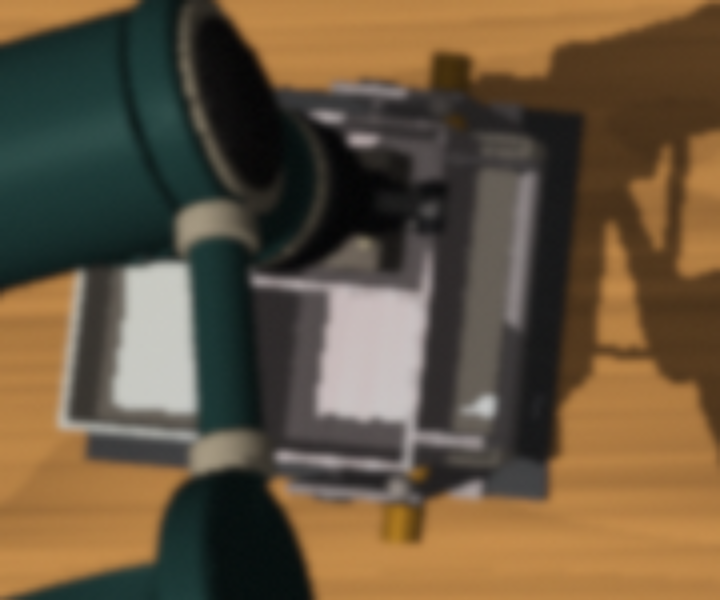

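Run:
```python
from h import *
ux=np.array([np.cos(np.radians(83.4)),np.sin(np.radians(83.4))]);uy=np.array([-ux[1],ux[0]]); o=np.array([.5067,.1648])
for n in("top","scene"):
    q=cloud(n,np.load(n+"0.npy")).reshape(-1,3); q=q[np.isfinite(q[:,2])]
    s=np.c_[(q[:,:2]-o)@ux,(q[:,:2]-o)@uy,q[:,2]]*1000
    r=s[(abs(s[:,0])<130)&(abs(s[:,1])<100)&(s[:,2]>222)&(s[:,2]<238)]
    for lab,m in(("x |y 10..75",(r[:,1]>8)&(r[:,1]<80)),("x|y -80..-8",(r[:,1]<-8)&(r[:,1]>-80))):
        h,e=np.histogram(r[m][:,0],np.arange(-120,70,4)); print(n,lab,[(int(a),int(b)) for a,b in zip(e,h) if b])
    m=abs(r[:,0])<38
    h,e=np.histogram(r[m][:,1],np.arange(-100,100,4)); print(n,"y",[(int(a),int(b)) for a,b in zip(e,h) if b])
p,d=bot.read_camera("top"); W=cloud("top",d)
q=W.reshape(-1,3); q=q[np.isfinite(q[:,2])]
s=np.c_[(q[:,:2]-o)@ux,(q[:,:2]-o)@uy,q[:,2]]*1000
g=s[(abs(s[:,0])<80)&(abs(s[:,1]+43)<30)&(s[:,2]>185)&(s[:,2]<290)]
for z in range(185,290,8):
    k=g[(g[:,2]>=z)&(g[:,2]<z+8)]; 
    if len(k): print(z,len(k),"x",k[:,0].min().round(),k[:,0].max().round(),"y",k[:,1].min().round(),k[:,1].max().round())
t=bot.read_state()["tool_pos"]; print("tcp skip",(t[:2]-o)@ux*1000,(t[:2]-o)@uy*1000)
```

```text
top x |y 10..75 [(-100, 31), (-96, 72), (-92, 55), (-88, 28), (-84, 6), (-80, 6), (-76, 7), (-72, 4), (-68, 7), (-64, 7), (-60, 6), (-56, 6), (-52, 10), (-48, 89), (-44, 7), (40, 9), (44, 107), (48, 2)]
top x|y -80..-8 [(-100, 33), (-96, 69), (-92, 59), (-88, 27), (-84, 8), (-80, 5), (-76, 4), (-72, 5), (-68, 6), (-64, 7), (-60, 6), (-56, 6), (-52, 8), (-48, 87), (-44, 5), (40, 13), (44, 91), (48, 5)]
top y [(-92, 32), (-88, 48), (-4, 35), (0, 35), (84, 52), (88, 35)]
scene x |y 10..75 [(-104, 2), (-100, 32), (-96, 29), (-92, 18), (-88, 4), (-84, 4), (-80, 2), (-76, 5), (-72, 4), (-68, 2), (-64, 6), (-60, 2), (-56, 4), (-52, 25), (-48, 29), (-44, 2), (36, 3), (40, 34), (44, 27), (48, 1)]
scene x|y -80..-8 [(-104, 4), (-100, 40), (-96, 30), (-92, 21), (-88, 5), (-84, 5), (-80, 4), (-76, 3), (-72, 4), (-68, 5), (-64, 2), (-60, 4), (-56, 4), (-52, 38), (-48, 28), (-44, 1), (36, 3), (40, 34), (44, 29), (48, 2)]
scene y [(-96, 4), (-92, 39), (-88, 10), (-8, 2), (-4, 43), (0, 6), (80, 2), (84, 41), (88, 11)]
185 39 x -48.0 -14.0 y -73.0 -14.0
193 44 x -48.0 -14.0 y -70.0 -14.0
201 43 x -48.0 -15.0 y -71.0 -13.0
209 42 x -54.0 -15.0 y -73.0 -13.0
217 130 x -65.0 8.0 y -73.0 -13.0
225 75 x -78.0 -6.0 y -73.0 -13.0
233 21 x -45.0 -23.0 y -60.0 -29.0
241 13 x -44.0 -25.0 y -56.0 -31.0
249 10 x -26.0 -24.0 y -59.0 -28.0
257 12 x -25.0 -20.0 y -61.0 -28.0
265 12 x -47.0 -20.0 y -60.0 -27.0
273 24 x -63.0 -20.0 y -55.0 -27.0
281 77 x -65.0 -47.0 y -55.0 -30.0
289 18 x -62.0 -39.0 y -55.0 -32.0
tcp skip 2.115106334402511 -45.67084001597671
```

Something blocks the descent at TCP z=0.207, 17 mm above the floor height, with the gripper about 3 mm towards the front wall. The knuckles behind the pads seem to catch the rim. I'll back up, centre better and try again.

Request:
{"op": "arm_command", "data": {
  "series": [
    [[0,0.01,0.004,-0.8,-0.1,0,0.2],[0,0,0,-0.3,-0.2,-0.1,0.2],[0,0,0,0,-0.1,-0.1,0.2],[0,0,0,0,0,0,0.2],[0,0,0,0,0,0,0.2]]
  ]
}}

```text
time: 17.15
tool_pos: [0.5489, 0.1576, 0.2145]
tcp_rot: [0.098, 1.571, -0.083]
wrist_force: [0.9, 0.1, -3.4]
width: 0.44
```

```bash
cat >> h.py <<'E'
ux=np.array([np.cos(np.radians(83.4)),np.sin(np.radians(83.4))]);uy=np.array([-ux[1],ux[0]]); o=np.array([.5067,.1648])
def sk():
    t=bot.read_state()["tool_pos"]; print("skip xy",((t[:2]-o)@ux*1000).round(1),((t[:2]-o)@uy*1000).round(1))
E
python3 - <<'E'
from h import *
st();sk()
p,W=look("top"); cv2.imwrite("pics/t7.png",cv2.resize(p[180:250,130:220],None,fx=8,fy=8,interpolation=cv2.INTER_CUBIC))
E
```

```text
t 17.15 pos [548.9 157.6 214.5] yaw 83.4 tilt 0.55 F [ 0.9  0.1 -3.4] w 37.4 q6 -1.23
skip xy -2.3 -42.7
```

View pics/t7.png

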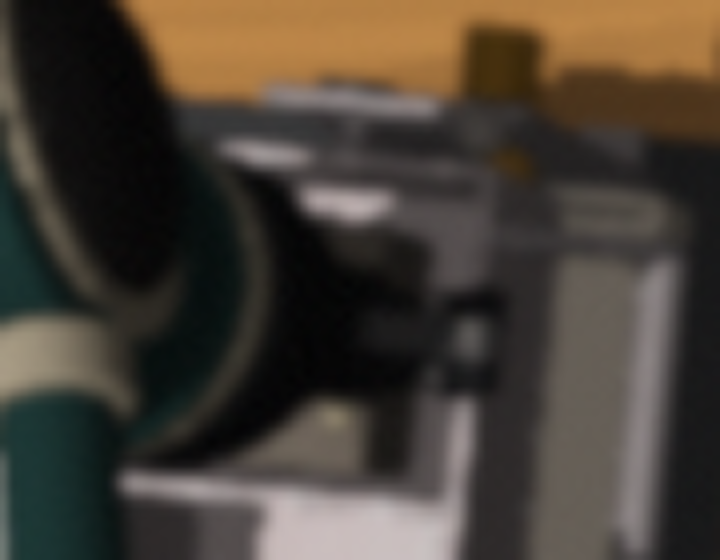

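Request:
{"op": "arm_command", "data": {
  "series": [
    [[0,0,0,0.5,0.05,0,0.2],[0,0,0,0.5,0,0,0.2],[0,0,0,0.4,0,0,0.2],[0,0,0,0.4,0,0,0.2]]
  ]
}}

```text
time: 17.6
tool_pos: [0.5512, 0.1589, 0.2069]
tcp_rot: [0.099, 1.564, -0.083]
wrist_force: [-7.1, -0.4, 14.8]
width: 0.438
```

Run:
```python
from h import *
st();sk()
```

```text
t 17.6 pos [551.2 158.9 206.9] yaw 83.4 tilt 0.63 F [-7.1 -0.4 14.8] w 37.3 q6 -1.23
skip xy -0.7 -44.9
```

Run:
```python
from h import *
for n,r in(("scene",(95,140,320,365)),("top",(195,235,150,195))):
    p,d=bot.read_camera(n); W=cloud(n,d)
    S=W.copy(); S[...,0]=((W[...,:2]-o)@ux); S[...,1]=((W[...,:2]-o)@uy); S*=1000
    v0,v1,u0,u1=r
    cv2.imwrite(f"pics/z8{n}.png",cv2.resize(p[v0-10:v1+10,u0-10:u1+10],None,fx=9,fy=9,interpolation=cv2.INTER_CUBIC))
    np.set_printoptions(linewidth=250)
    print(n)
    for v in range(v0,v1,3): print(v,' '.join("%d/%d/%d"%tuple(S[v,u]) if np.isfinite(S[v,u,2]) else '-' for u in range(u0,u1,4)))
```

```text
scene
95 241/179/2 -36/-28/343 -39/-42/354 -33/-50/355 -28/-59/357 -23/-67/359 -14/-73/356 -8/-81/357 62/-51/286 328/85/1 340/76/-1 348/64/0
98 42/37/229 -35/-29/332 -37/-42/343 -38/-55/351 -36/-65/357 -27/-71/354 -18/-77/351 -3/-80/342 56/-57/283 318/77/0 328/67/0 338/57/-1
101 44/38/215 -38/-32/325 -38/-44/334 -38/-56/341 -33/-64/343 -25/-71/342 -18/-79/342 1/-79/328 296/78/0 308/69/-1 320/60/-5 325/47/0
104 41/35/207 -38/-33/315 -38/-45/323 -35/-55/329 -31/-64/331 -26/-73/334 -13/-77/327 2/-80/317 284/69/1 298/61/-3 301/47/3 318/41/-4
107 41/33/197 44/22/202 -38/-46/314 -35/-56/318 -31/-66/322 -24/-73/322 -14/-79/318 47/-55/254 272/60/2 285/51/-1 299/44/-7 304/31/-2
110 44/35/180 -44/-39/303 -37/-47/302 -31/-55/304 -14/-56/291 11/-53/269 20/-60/267 49/-55/240 219/28/50 271/42/0 281/32/0 288/20/2
113 42/32/171 -44/-40/292 -41/-50/297 -27/-54/289 -17/-60/284 14/-53/255 20/-61/255 213/37/34 213/22/44 216/9/52 272/24/-2 275/11/4
116 -8/-4/226 - -43/-53/289 -25/-54/276 -15/-60/272 16/-52/241 44/-49/216 41/-63/229 219/23/25 213/5/42 213/-8/53 271/6/-3
119 -64/-43/287 -51/-47/280 -24/-42
[... 2285 characters left out ...]
/396 -38/-33/379 -38/-35/356 -38/-36/333 -37/-38/307 -41/-39/292 -47/-40/289 -55/-41/288 -62/-41/287 -46/-46/193
225 -70/-22/523 -33/-26/403 -36/-27/392 -31/-29/356 -36/-30/347 -36/-31/326 -36/-32/301 -28/-35/248 -32/-36/231 -52/-35/274 -63/-36/287 -47/-40/192
228 -30/-21/409 -31/-21/394 -33/-22/379 -32/-23/356 -33/-25/338 -34/-26/316 -25/-28/261 -19/-30/212 -18/-31/181 -43/-30/240 -63/-30/285 -47/-33/191
231 -26/-16/396 -26/-17/379 -27/-18/359 -29/-18/346 -29/-19/322 -5/-22/222 -14/-23/222 -19/-23/210 -17/-25/174 -21/-26/154 -47/-25/221 -47/-27/188
234 -21/-11/380 -20/-12/358 -23/-12/347 -23/-13/326 1/-15/223 -6/-16/221 -14/-16/221 -18/-17/206 -17/-18/172 -21/-19/153 -47/-19/218 -46/-21/182
```

View pics/z8scene.png

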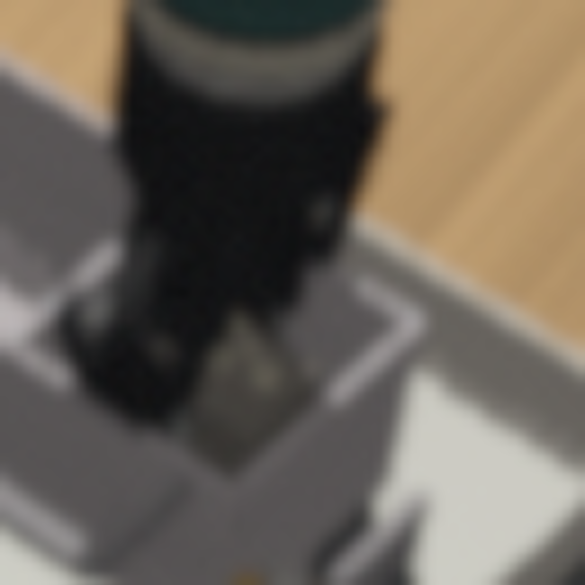

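View pics/z8top.png

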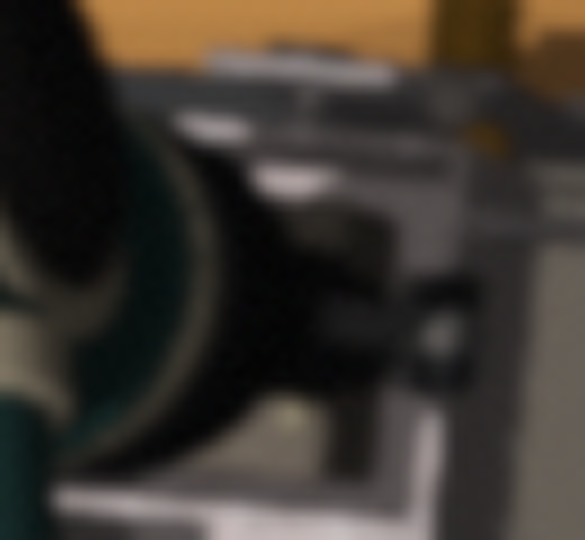

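The gripper is blocked again at z=0.207, and the stone hangs level about 17 mm above the floor. Depth puts the knuckles at ±47 mm and wider behind the pads, so they rest on the wall tops. I'll regrip the stone higher on the table and come back.

Request:
{"op": "arm_command", "data": {
  "series": [
    [[0,0.005,0,-1,0,0,0.2],[0,0.004,0,-2,0,0,0.2],[0,0,0,-3,0,0,0.2],[0,0,0,-3,0,0,0.2],[0,0,0,-1,0,0,0.2],[0,0,0,0,-1.0,0.8,0.2],[0,0,0,-0.3,-2,1.3,0.2],[0,0,0,-0.3,-2,1.3,0.2],[0,0,0,-0.3,-2.5,1.6,0.2],[0,0,0,-0.3,-2.5,1.6,0.2]]
  ]
}}

```text
time: 18.7
tool_pos: [0.6046, 0.0485, 0.3114]
tcp_rot: [0.092, 1.585, -0.078]
wrist_force: [0.3, 0.8, -3.6]
width: 0.441
```

Run:
```python
from h import *
st();sk();plan([(.66,-.03,.2,83.4)],.2,step=2.5)
```

```text
t 18.7 pos [604.6  48.5 311.4] yaw 83.8 tilt 1.02 F [ 0.3  0.8 -3.6] w 37.5 q6 -1.43
skip xy -104.3 -110.6
[[0.001,-0.003,-0.001,1.8,-1.2,1.1,0.2],[0.001,-0.003,-0.001,1.8,-1.2,1.1,0.2],[0.001,-0.002,-0.001,1.9,-1.2,1.1,0.2],[0.001,-0.003,-0.002,1.8,-1.2,1.1,0.2],[0.002,-0.002,-0.001,1.9,-1.2,1.0,0.2],[0.001,-0.003,-0.002,1.84,-1.25,1.08,0.2]]
```

Request:
{"op": "arm_command", "data": {
  "series": [
    [[0,-0.003,0,1.5,-1.6,1.2,0.2],[0,-0.003,0,2,-1.6,1.2,0.2],[0,-0.003,0,2.5,-1.4,1.1,0.2],[0,-0.003,0,3,-1.0,0.8,0.2],[0,-0.003,0,3.5,-0.5,0.3,0.2],[0,0,0,3.5,0,0,0.2],[0,0,0,3.5,0,0,0.2],[0,0,0,2,0,0,0.2],[0,0,0,1,0,0,0.2],[0,0,0,0,0,0,0.2]]
  ]
}}

```text
time: 19.7
tool_pos: [0.6362, -0.0334, 0.0549]
tcp_rot: [0.094, 1.592, -0.09]
wrist_force: [-0.1, -0.8, -2.6]
width: 0.442
```

Run:
```python
from h import *
st()
```

```text
t 19.7 pos [636.2 -33.4  54.9] yaw 83.3 tilt 1.31 F [-0.1 -0.8 -2.6] w 37.6 q6 -1.55
```

Request:
{"op": "arm_command", "data": {
  "series": [
    [[0,-0.012,0,0.5,0.5,0.3,0.2],[0,-0.01,0,0.4,0.3,0.2,0.2],[0,0,0,0.4,0,0,0.2],[0,0,0,0.3,0,0,0.2],[0,0,0,0.3,0,0,0.2],[0,0,0,0,0,0,0.2]]
  ]
}}

```text
time: 20.3
tool_pos: [0.6465, -0.0256, 0.0391]
tcp_rot: [0.092, 1.559, -0.09]
wrist_force: [1.1, -0.9, -3.9]
width: 0.44
```

Run:
```python
from h import *
st()
```

```text
t 20.3 pos [646.5 -25.6  39.1] yaw 83.4 tilt 0.57 F [ 1.1 -0.9 -3.9] w 37.4 q6 -1.54
```

Set it down, open a little, rise 21 mm and close again at about 57 mm above the stone's base.

Request:
{"op": "arm_command", "data": {
  "series": [
    [[0,0.006,0,0.3,0,0,0.2],[0,0,0,0.2,0,0,0.2],[0,0,0,0,0,0,0.2],[0,0,0,0,0,0,0.56],[0,0,0,0,0,0,0.56],[0,0,0,0,0,0,0.56]]
  ]
}}

```text
time: 20.9
tool_pos: [0.6496, -0.026, 0.038]
tcp_rot: [0.092, 1.56, -0.09]
wrist_force: [-0.4, 0.2, -0.3]
width: 0.559
```

Run:
```python
from h import *
st()
```

```text
t 20.9 pos [649.6 -26.   38. ] yaw 83.4 tilt 0.54 F [-0.4  0.2 -0.3] w 47.5 q6 -1.54
```

Request:
{"op": "arm_command", "data": {
  "series": [
    [[0,0.006,0,-0.9,0,0,0.56],[0,0,0,-0.8,0,0,0.56],[0,0,0,0,0,0,0.56],[0,0,0,0,0,0,0.56]]
  ]
}}

```text
time: 21.3
tool_pos: [0.6506, -0.0261, 0.0577]
tcp_rot: [0.093, 1.564, -0.09]
wrist_force: [0.2, -0.3, -0.6]
width: 0.558
```

Run:
```python
from h import *
st()
p,W2=look("scene"); cv2.imwrite("pics/s9.png",cv2.resize(p[150:250,260:370],None,fx=6,fy=6,interpolation=cv2.INTER_CUBIC))
```

```text
t 21.3 pos [650.6 -26.1  57.7] yaw 83.4 tilt 0.31 F [ 0.2 -0.3 -0.6] w 47.4 q6 -1.54
```

View pics/s9.png

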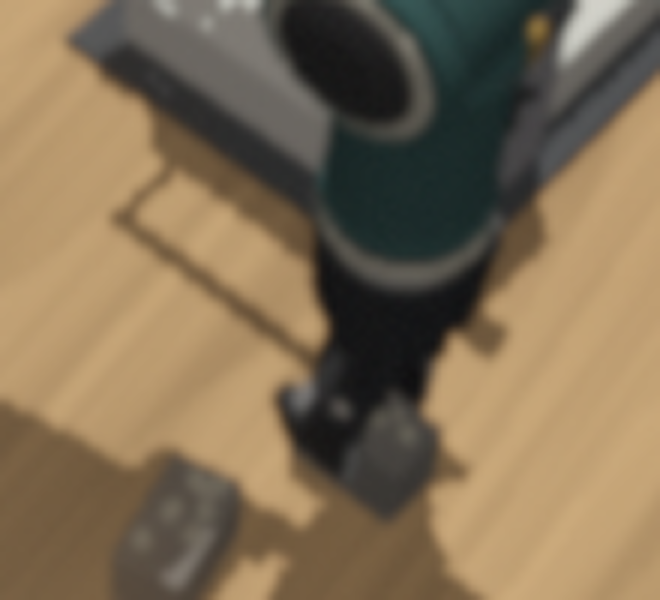

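The stone stands upright with the fingers around its upper part, at crop (320,430). I'll close.

Request:
{"op": "arm_command", "data": {
  "series": [
    [[0,0,0,0,0,0,0.2],[0,0,0,0,0,0,0.2],[0,0,0,0,0,0,0.2],[0,0,0,0,0,0,0.2],[0,0,0,-0.5,0,0,0.2],[0,0,0,-1,0,0,0.2],[0,0,0,-1,0,0,0.2],[0,0,0,0,0,0,0.2]]
  ],
  "newtons": 60
}}

```text
time: 22.15
tool_pos: [0.6481, -0.0259, 0.0819]
tcp_rot: [0.093, 1.569, -0.089]
wrist_force: [0.5, -0.1, -3.0]
width: 0.425
```

Run:
```python
from h import *
st()
p,W2=look("scene"); cv2.imwrite("pics/s10.png",cv2.resize(p[150:250,260:370],None,fx=6,fy=6,interpolation=cv2.INTER_CUBIC))
```

```text
t 22.15 pos [648.1 -25.9  81.9] yaw 83.4 tilt 0.12 F [ 0.5 -0.1 -3. ] w 36.1 q6 -1.54
```

View pics/s10.png

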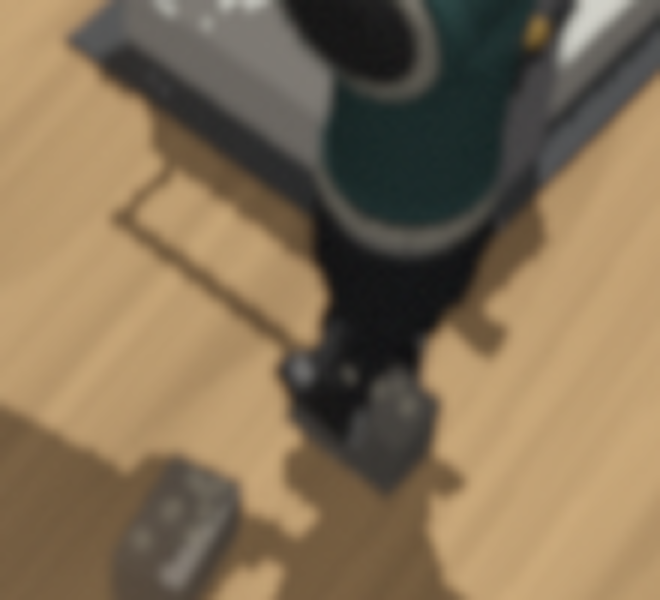

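Request:
{"op": "arm_command", "data": {
  "series": [
    [[0,0,0,-2,0,0,0.2],[0,0,0,-3,0,0,0.2],[0,0,0,-3.5,0,0,0.2],[0,0,0,-3.5,0,0,0.2],[0,0,0,-3.5,0,0,0.2],[0,0,0,-3.5,0,0,0.2],[0,0,0,-3,0,0,0.2],[0,0,0,-1.5,0.5,-0.3,0.2],[0,0,0,-0.5,1.5,-1,0.2],[0,0,0,0,1.7,-1,0.2]]
  ]
}}

```text
time: 23.2
tool_pos: [0.625, 0.0137, 0.3237]
tcp_rot: [0.096, 1.583, -0.092]
wrist_force: [0.8, 1.1, -4.4]
width: 0.425
```

Run:
```python
from h import *
st();plan([(.5493,.1589,.32,83.4)],.2,step=2)
```

```text
t 23.2 pos [625.   13.7 323.7] yaw 83.1 tilt 0.81 F [ 0.8  1.1 -4.4] w 36.1 q6 -1.47
[[-0.001,-0.002,-0.0,0.1,1.5,-1.0,0.2],[-0.0,-0.001,-0.0,0.1,1.5,-1.0,0.2],[-0.001,-0.002,-0.0,0.0,1.5,-1.0,0.2],[-0.0,-0.001,-0.0,0.0,1.5,-1.0,0.2],[-0.001,-0.002,-0.0,0.1,1.5,-1.0,0.2],[-0.0,-0.001,-0.0,0.0,1.5,-1.1,0.2],[-0.001,-0.002,-0.001,0.1,1.5,-1.0,0.2],[-0.0,-0.001,-0.0,0.0,1.5,-1.1,0.2],[-0.001,-0.002,-0.001,0.06,1.54,-1.01,0.2]]
```

Request:
{"op": "arm_command", "data": {
  "series": [
    [[0,-0.003,0,-0.1,1.6,-1,0.2],[0,-0.003,0,-0.1,1.7,-1,0.2],[0,-0.003,0,-0.1,1.7,-1,0.2],[0,-0.003,0,-0.1,1.7,-1,0.2],[0,-0.003,0,-0.1,1.7,-1,0.2],[0,-0.003,0,-0.1,1.6,-1,0.2],[0,-0.003,0,-0.1,1.3,-0.8,0.2],[0,-0.003,0,-0.1,0.7,-0.4,0.2],[0,0,0,0,0,0,0.2],[0,0,0,0,0,0,0.2]]
  ]
}}

```text
time: 24.2
tool_pos: [0.5458, 0.161, 0.3115]
tcp_rot: [0.082, 1.593, -0.085]
wrist_force: [-0.5, 0.5, -2.9]
width: 0.429
```

Run:
```python
from h import *
st();plan([(.5493,.1589,.27,83.4)],.2,step=2)
```

```text
t 24.2 pos [545.8 161.  311.5] yaw 83.9 tilt 1.39 F [-0.5  0.5 -2.9] w 36.5 q6 -1.23
[[0.003,-0.008,0.001,1.4,-0.1,0.2,0.2],[0.003,-0.008,0.001,1.4,-0.0,0.1,0.2],[0.003,-0.008,0.002,1.34,-0.06,0.14,0.2]]
```

Request:
{"op": "arm_command", "data": {
  "series": [
    [[0.003,-0.01,0,0.8,-0.1,0.1,0.2],[0.003,-0.008,0,1.1,-0.1,0.1,0.2],[0,-0.004,0,1.1,0,0,0.2],[0,0,0,0.6,0,0,0.2],[0,0,0,0,0,0,0.2]]
  ]
}}

```text
time: 24.7
tool_pos: [0.5471, 0.156, 0.2701]
tcp_rot: [0.086, 1.572, -0.095]
wrist_force: [0.3, -0.5, -2.4]
width: 0.428
```

Run:
```python
from h import *
st();sk();plan([(.5493,.1589,.225,83.4)],.2,step=1)
```

```text
t 24.7 pos [547.1 156.  270.1] yaw 83.4 tilt 0.36 F [ 0.3 -0.5 -2.4] w 36.4 q6 -1.22
skip xy -4.1 -41.2
[[-0.0,-0.001,0.001,0.9,0.1,0.0,0.2],[-0.0,-0.0,0.001,0.9,0.1,0.0,0.2],[-0.0,-0.001,0.001,0.9,0.0,0.1,0.2],[-0.0,-0.0,0.001,0.9,0.1,0.0,0.2],[-0.0,-0.001,0.002,0.9,0.03,0.09,0.2]]
```

Request:
{"op": "arm_command", "data": {
  "series": [
    [[0,0,0,0.8,0.1,0,0.2],[0,0,0,0.9,0.1,0,0.2],[0,0,0,0.9,0.1,0,0.2],[0,0,0,0.9,0,0,0.2],[0,0,0,0.6,0,0,0.2],[0,0,0,0.2,0,0,0.2],[0,0,0,0,0,0,0.2]]
  ]
}}

```text
time: 25.4
tool_pos: [0.5476, 0.1587, 0.2228]
tcp_rot: [0.087, 1.572, -0.096]
wrist_force: [-0.1, -0.2, -3.5]
width: 0.428
```

Run:
```python
from h import *
st();sk()
```

```text
t 25.4 pos [547.6 158.7 222.8] yaw 83.4 tilt 0.38 F [-0.1 -0.2 -3.5] w 36.4 q6 -1.21
skip xy -1.3 -41.4
```

Bottom should be about 11 mm above the floor. I'll go down slowly.

Request:
{"op": "arm_command", "data": {
  "series": [
    [[0,0,0,0.4,0,0,0.2],[0,0,0,0.3,0,0,0.2],[0,0,0,0.3,0,0,0.2],[0,0,0,0,0,0,0.2]]
  ]
}}

```text
time: 25.8
tool_pos: [0.5483, 0.1588, 0.2131]
tcp_rot: [0.087, 1.57, -0.095]
wrist_force: [0.3, -0.1, -4.3]
width: 0.423
```

Run:
```python
from h import *
st();sk()
```

```text
t 25.8 pos [548.3 158.8 213.1] yaw 83.4 tilt 0.3 F [ 0.3 -0.1 -4.3] w 36.0 q6 -1.21
skip xy -1.2 -42.0
```

Request:
{"op": "arm_command", "data": {
  "series": [
    [[0,0,0,0.2,0,0,0.2],[0,0,0,0.2,0,0,0.2],[0,0,0,0.2,0,0,0.2]]
  ]
}}

```text
time: 26.1
tool_pos: [0.5487, 0.1589, 0.2121]
tcp_rot: [0.087, 1.569, -0.095]
wrist_force: [-4.5, -1.3, 6.1]
width: 0.423
```

Run:
```python
from h import *
st();sk()
```

```text
t 26.1 pos [548.7 158.9 212.1] yaw 83.4 tilt 0.26 F [-4.5 -1.3  6.1] w 35.9 q6 -1.21
skip xy -1.1 -42.4
```

Run:
```python
from h import *
for n in("scene","top"):
    p,d=bot.read_camera(n); q=cloud(n,d).reshape(-1,3); q=q[np.isfinite(q[:,2])]
    s=np.c_[(q[:,:2]-o)@ux,(q[:,:2]-o)@uy,q[:,2]]*1000
    g=s[(abs(s[:,0]+1)<22)&(abs(s[:,1]+43)<38)&(s[:,2]>150)&(s[:,2]<260)]
    h,e=np.histogram(g[:,2],np.arange(150,262,4)); print(n,[(int(a),int(b)) for a,b in zip(e,h) if b])
    k=g[(g[:,2]>196)&(g[:,2]<216)]; print(k.min(0).round(),k.max(0).round())
```

```text
scene [(194, 16), (198, 37), (202, 72), (206, 24), (210, 3), (214, 5), (218, 6), (222, 6), (226, 11), (230, 3), (234, 5), (238, 4), (242, 5), (246, 2), (250, 2), (254, 5)]
[-22. -71. 196.] [ 21.  -8. 216.]
top [(150, 39), (154, 62), (158, 7), (162, 8), (166, 9), (170, 8), (174, 7), (178, 10), (182, 11), (186, 10), (190, 8), (194, 9), (198, 21), (202, 124), (206, 58)]
[-20. -70. 197.] [ 18.  -5. 210.]
```

The stone's top is at about 0.204, so it stands on the pocket floor. I'll open slightly and rise.

Request:
{"op": "arm_command", "data": {
  "series": [
    [[0,0,0,0,0,0,0.5],[0,0,0,0,0,0,0.53],[0,0,0,0,0,0,0.53],[0,0,0,-0.5,0,0,0.53],[0,0,0,-1,0,0,0.53],[0,0,0,-2,0,0,0.53],[0,0,0,-3,0,0,0.6],[0,0,0,-3,0,0,0.6],[0,0,0,-1,0,0,0.6],[0,0,0,0,0,0,0.6]]
  ]
}}

```text
time: 27.2
tool_pos: [0.5502, 0.1597, 0.3259]
tcp_rot: [0.089, 1.563, -0.093]
wrist_force: [-0.7, -0.0, -0.1]
width: 0.6
```

Run:
```python
from h import *
st();sk();plan([(.6048,-.125,.2,6.6)],.8,step=4,tstep=.11)
for n in("scene","top"):
    p,d=bot.read_camera(n); q=cloud(n,d).reshape(-1,3); q=q[np.isfinite(q[:,2])]
    s=np.c_[(q[:,:2]-o)@ux,(q[:,:2]-o)@uy,q[:,2]]*1000
    k=s[(abs(s[:,0]+1)<35)&(abs(s[:,1]+43)<40)&(s[:,2]>198)&(s[:,2]<210)]
    print(len(k),k.min(0).round(),k.max(0).round())
    cv2.imwrite(f"pics/{n}11.png",p)
```

```text
t 27.2 pos [550.2 159.7 325.9] yaw 83.3 tilt 0.38 F [-0.7 -0.  -0.1] w 51.0 q6 -1.21
skip xy -0.0 -43.8
[[0.103,0.001,-0.0,1.0,-2.1,0.7,0.8],[0.103,0.0,-0.0,1.0,-2.0,0.9,0.8],[0.103,0.001,-0.0,1.0,-2.0,1.1,0.8],[0.103,0.0,-0.0,1.0,-1.8,1.3,0.8],[0.103,0.0,-0.0,1.0,-1.7,1.5,0.8],[0.103,0.001,-0.0,1.0,-1.5,1.6,0.8],[0.103,0.0,-0.0,1.0,-1.4,1.8,0.8],[0.103,0.001,-0.0,0.9,-1.2,1.9,0.8],[0.103,0.0,-0.0,1.0,-1.0,2.0,0.8],[0.103,0.0,-0.001,0.9,-0.7,2.1,0.8]]
[[0.103,0.001,-0.0,1.0,-0.5,2.1,0.8],[0.103,0.0,-0.001,0.9,-0.3,2.2,0.8],[0.104,0.001,-0.0,0.96,-0.09,2.24,0.8]]
257 [-24. -72. 198.] [ 26.  -3. 210.]
343 [-20. -70. 199.] [ 18.  -4. 210.]
```

View pics/scene11.png

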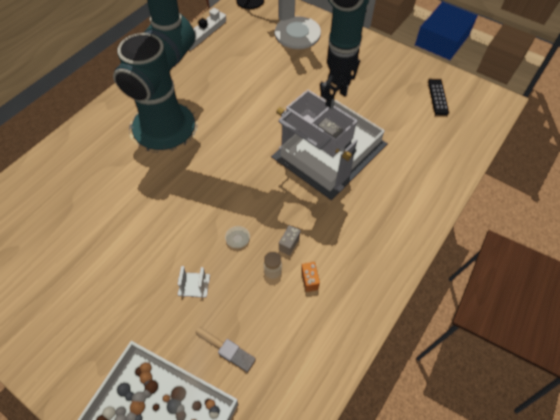

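The stone stands in pocket b at (332,125), and the rest of the scene is undisturbed. Next is the loose stone.

Request:
{"op": "arm_command", "data": {
  "series": [
    [[0.103,0,0,0,-2.4,0.9,0.8],[0.103,0,0,0,-2.3,1.1,0.8],[0.103,0,0,0,-2.2,1.3,0.8],[0.103,0,0,0.3,-2.0,1.5,0.8],[0.103,0,0,0.8,-1.8,1.6,0.8],[0.103,0,0,1.0,-1.6,1.8,0.8],[0.103,0,0,1.2,-1.4,1.9,0.8],[0.103,0,0,1.2,-1.2,2.0,0.8],[0.103,0,0,1.2,-1.0,2.1,0.8],[0.103,0,0,1.2,-0.7,2.2,0.8]]
  ]
}}

```text
time: 28.3
tool_pos: [0.5879, -0.0845, 0.2317]
tcp_rot: [0.907, 1.39, -0.934]
wrist_force: [-0.3, -0.3, 0.8]
width: 0.797
```

Run:
```python
from h import *
st();plan([(.6048,-.125,.16,6.6)],.8,step=2.5,tstep=.11)
```

```text
t 28.3 pos [587.9 -84.5 231.7] yaw 22.3 tilt 1.55 F [-0.3 -0.3  0.8] w 67.7 q6 -0.57
[[0.069,-0.001,0.007,1.8,0.1,1.1,0.8],[0.068,-0.001,0.007,1.8,0.1,1.1,0.8],[0.069,-0.001,0.006,1.8,0.2,1.1,0.8],[0.068,-0.002,0.007,1.74,0.2,1.09,0.8]]
```

Request:
{"op": "arm_command", "data": {
  "series": [
    [[0.069,0,0.007,1.8,0.2,0.9,0.7],[0.068,0,0.007,1.8,0.2,0.8,0.7],[0.06,0,0.006,1.8,0.2,0.5,0.7],[0.03,0,0.005,1.5,0.2,0,0.7],[0,0,0,0.5,0,0,0.7],[0,0,0,0,0,0,0.7]]
  ]
}}

```text
time: 28.9
tool_pos: [0.5914, -0.106, 0.1383]
tcp_rot: [1.096, 1.302, -1.114]
wrist_force: [-0.1, -0.3, 0.9]
width: 0.7
```

Run:
```python
from h import *
st();plan([(.6048,-.125,.1,6.6)],.8,step=2.5,tstep=.11)
p,W=look("scene")
q=W.reshape(-1,3)
with np.errstate(invalid='ignore'): q=q[(abs(q[:,0]-.605)<.05)&(abs(q[:,1]+.125)<.05)&(q[:,2]>.042)&(q[:,2]<.058)]
print(len(q),cv2.minAreaRect((q[:,:2]*1000).astype(np.float32)))
```

```text
t 28.9 pos [ 591.4 -106.   138.3] yaw 8.4 tilt 1.63 F [-0.1 -0.3  0.9] w 59.5 q6 -0.37
[[0.015,-0.006,0.013,1.9,0.6,1.1,0.8],[0.016,-0.007,0.013,1.89,0.54,1.0,0.8]]
297 ((605.6238403320312, -126.16989135742188), (38.547698974609375, 68.07107543945312), 5.980532646179199)
```

Request:
{"op": "arm_command", "data": {
  "series": [
    [[0.012,-0.006,0.012,1.0,0.6,0.9,0.7],[0.012,-0.006,0.012,1.2,0.5,0.7,0.7],[0,0,0,1.0,0.1,0.2,0.7],[0,0,0,0.3,0,0,0.7],[0,0,0,0,0,0,0.7]]
  ]
}}

```text
time: 29.45
tool_pos: [0.6088, -0.1235, 0.1038]
tcp_rot: [1.119, 1.259, -1.115]
wrist_force: [0.0, -0.2, -0.0]
width: 0.704
```

Run:
```python
from h import *
st();plan([(.6048,-.125,.058,6.6)],.8,step=1.2,tstep=.11)
```

```text
t 29.45 pos [ 608.8 -123.5  103.8] yaw 7.0 tilt 0.36 F [ 0.  -0.2 -0. ] w 59.8 q6 -0.36
[[0.002,0.001,-0.001,1.1,-0.1,0.0,0.8],[0.002,0.001,-0.002,1.2,-0.1,0.0,0.8],[0.002,0.0,-0.001,1.1,-0.1,0.0,0.8],[0.002,0.001,-0.002,1.17,-0.13,0.1,0.8]]
```

Request:
{"op": "arm_command", "data": {
  "series": [
    [[0.002,0,0,1.1,-0.2,0.1,0.7],[0.002,0,0,1.1,-0.1,0.1,0.7],[0,0,0,1.1,-0.1,0,0.7],[0,0,0,0.8,0,0,0.7],[0,0,0,0.2,0,0,0.7],[0,0,0,0,0,0,0.7]]
  ]
}}

```text
time: 30.05
tool_pos: [0.605, -0.1258, 0.0574]
tcp_rot: [1.122, 1.257, -1.118]
wrist_force: [0.7, 0.4, 0.5]
width: 0.701
```

Run:
```python
from h import *
st()
```

```text
t 30.05 pos [ 605.  -125.8   57.4] yaw 6.8 tilt 0.37 F [0.7 0.4 0.5] w 59.6 q6 -0.36
```

Request:
{"op": "arm_command", "data": {
  "series": [
    [[0,0,0,0,0,0,0.2],[0,0,0,0,0,0,0.2],[0,0,0,0,0,0,0.2],[0,0,0,0,0,0,0.2],[0,0,0,0,0,0,0.2],[0,0,0,-0.8,0,0,0.2],[0,0,0,-1.5,0,0,0.2],[0,0,0,-2.5,0,0,0.2],[0,0,0,-3,0,0,0.2],[0,0,0,-3,0,0,0.2]]
  ]
}}

```text
time: 31.05
tool_pos: [0.5998, -0.1244, 0.1658]
tcp_rot: [1.119, 1.269, -1.124]
wrist_force: [-0.3, -0.4, -2.4]
width: 0.431
```

Run:
```python
from h import *
st(); plan([(.56,-.1,.335,30),(.463,.168,.33,83.4)],.2,step=3,tstep=.1)
```

```text
t 31.05 pos [ 599.8 -124.4  165.8] yaw 6.8 tilt 0.34 F [-0.3 -0.4 -2.4] w 36.6 q6 -0.36
[[-0.067,-0.0,0.001,-2.8,-0.6,-0.5,0.2],[-0.067,-0.001,0.001,-2.8,-0.6,-0.5,0.2],[-0.068,-0.0,0.001,-2.8,-0.6,-0.6,0.2],[-0.067,-0.001,0.001,-2.8,-0.5,-0.6,0.2],[-0.068,-0.0,0.001,-2.9,-0.5,-0.6,0.2],[-0.067,-0.001,0.0,-2.8,-0.36,-0.66,0.2],[-0.093,0.0,0.0,0.0,0.5,-2.8,0.2],[-0.093,0.0,0.0,0.1,0.8,-2.7,0.2],[-0.093,0.0,0.0,0.0,1.0,-2.7,0.2],[-0.093,0.0,0.0,0.1,1.2,-2.6,0.2]]
[[-0.093,0.0,0.0,0.0,1.5,-2.4,0.2],[-0.093,0.0,0.0,0.1,1.7,-2.3,0.2],[-0.094,0.0,0.0,0.0,1.9,-2.1,0.2],[-0.093,0.0,0.0,0.1,2.1,-1.9,0.2],[-0.094,0.0,0.0,0.0,2.3,-1.7,0.2],[-0.093,0.0,0.0,0.09,2.43,-1.56,0.2]]
```

Request:
{"op": "arm_command", "data": {
  "series": [
    [[-0.067,0,0,-3,-0.6,-0.5,0.2],[-0.067,0,0,-3,-0.6,-0.5,0.2],[-0.068,0,0,-3,-0.6,-0.6,0.2],[-0.067,0,0,-3,-0.5,-0.6,0.2],[-0.068,0,0,-2.9,-0.5,-0.6,0.2],[-0.067,0,0,-2,-0.4,-0.7,0.2],[-0.09,0,0,-0.5,0.5,-2.5,0.2],[-0.09,0,0,-0.2,0.8,-2.5,0.2],[-0.09,0,0,-0.2,1.0,-2.5,0.2],[-0.09,0,0,-0.2,1.2,-2.4,0.2]]
  ]
}}

```text
time: 32.05
tool_pos: [0.5219, -0.0, 0.3757]
tcp_rot: [0.519, 1.485, -0.516]
wrist_force: [1.0, 0.5, -3.0]
width: 0.425
```

Run:
```python
from h import *
st(); plan([(.4639,.1687,.33,83.4)],.2,step=3,tstep=.09)
```

```text
t 32.05 pos [521.9  -0.  375.7] yaw 52.0 tilt 1.28 F [ 1.   0.5 -3. ] w 36.2 q6 -0.95
[[-0.078,0.003,-0.001,0.6,1.4,-2.1,0.2],[-0.078,0.003,-0.0,0.6,1.5,-2.0,0.2],[-0.078,0.003,-0.001,0.6,1.7,-1.9,0.2],[-0.078,0.003,-0.0,0.7,1.9,-1.8,0.2],[-0.079,0.003,-0.0,0.6,2.0,-1.6,0.2],[-0.078,0.004,-0.001,0.7,2.1,-1.5,0.2],[-0.079,0.003,-0.0,0.66,2.18,-1.3,0.2]]
```

Request:
{"op": "arm_command", "data": {
  "series": [
    [[-0.078,0.003,0,0.4,1.4,-2.1,0.2],[-0.078,0.003,0,0.4,1.5,-2.0,0.2],[-0.078,0.003,0,0.4,1.7,-1.9,0.2],[-0.078,0.003,0,0.4,1.9,-1.8,0.2],[-0.079,0.003,0,0.4,2.0,-1.6,0.2],[-0.075,0.003,0,0.4,1.9,-1.4,0.2],[-0.05,0,0,0.2,1.4,-0.8,0.2],[0,0,0,0,0,0,0.2],[0,0,0,0,0,0,0.2]]
  ]
}}

```text
time: 32.95
tool_pos: [0.4583, 0.1656, 0.3614]
tcp_rot: [0.1, 1.549, -0.088]
wrist_force: [-0.9, -0.2, -3.1]
width: 0.425
```

Run:
```python
from h import *
st(); plan([(.4639,.1687,.28,83.4)],.2,step=1.5,tstep=.09)
```

```text
t 32.95 pos [458.3 165.6 361.4] yaw 83.1 tilt 1.21 F [-0.9 -0.2 -3.1] w 36.1 q6 -1.15
[[-0.001,0.003,-0.001,1.4,0.1,0.1,0.2],[-0.001,0.003,-0.001,1.4,0.0,0.1,0.2],[-0.001,0.003,-0.002,1.3,0.1,0.0,0.2],[-0.001,0.004,-0.001,1.3,0.0,0.1,0.2],[-0.0,0.003,-0.002,1.4,0.1,0.1,0.2],[-0.001,0.004,-0.001,1.35,0.03,0.02,0.2]]
```

Request:
{"op": "arm_command", "data": {
  "series": [
    [[0,0.006,-0.002,1.4,0.1,0.1,0.2],[0,0.006,-0.002,1.4,0.1,0.1,0.2],[0,0.005,-0.002,1.4,0,0.1,0.2],[0,0.003,-0.002,1.3,0,0.1,0.2],[0,0,0,1.2,0,0.1,0.2],[0,0,0,0.6,0,0,0.2],[0,0,0,0,0,0,0.2],[0,0,0,0,0,0,0.2]]
  ]
}}

```text
time: 33.75
tool_pos: [0.4646, 0.1637, 0.2802]
tcp_rot: [0.097, 1.574, -0.102]
wrist_force: [0.2, -0.4, -2.9]
width: 0.424
```

Run:
```python
from h import *
st(); sk(); plan([(.4639,.1687,.225,83.4)],.2,step=1,tstep=.09)
p,W=look("scene"); cv2.imwrite("pics/s12.png",cv2.resize(p[60:190,250:410],None,fx=5,fy=4.6))
```

```text
t 33.75 pos [464.6 163.7 280.2] yaw 82.8 tilt 0.36 F [ 0.2 -0.4 -2.9] w 36.0 q6 -1.16
skip xy -6.0 41.7
[[-0.002,-0.001,0.001,0.9,0.1,-0.0,0.2],[-0.002,-0.001,0.0,0.9,0.1,-0.0,0.2],[-0.002,-0.001,0.001,0.9,0.1,-0.0,0.2],[-0.002,-0.001,0.0,0.9,0.1,-0.0,0.2],[-0.002,-0.001,0.001,1.0,0.1,-0.1,0.2],[-0.001,-0.0,0.0,0.92,0.0,-0.01,0.2]]
```

View pics/s12.png

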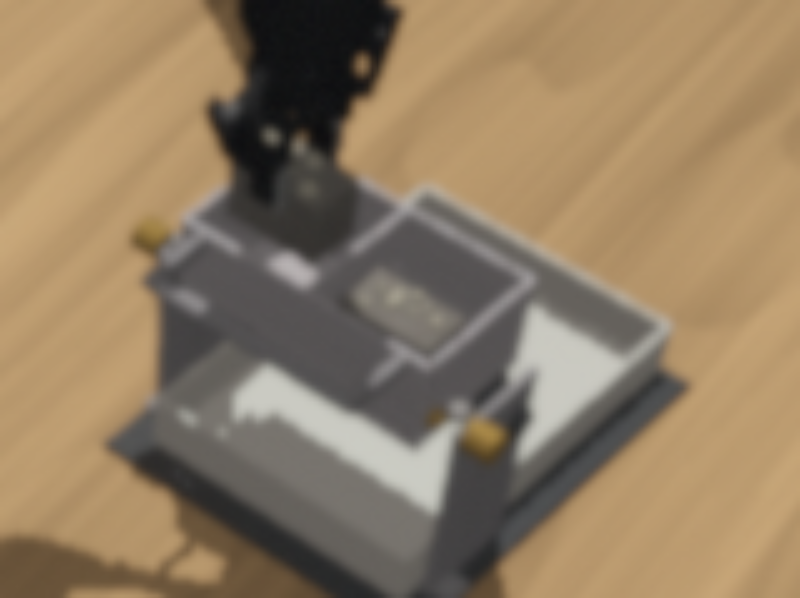

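The first stone sits level in pocket b at crop (400,305). The second hangs over pocket a at (310,200), and I'll lower it now.

Request:
{"op": "arm_command", "data": {
  "series": [
    [[-0.002,0,0,0.8,0.2,0,0.2],[-0.002,0,0,1,0.2,0,0.2],[-0.002,0,0,1,0.1,0,0.2],[-0.002,0,0,1,0,0,0.2],[0,0,0,0.9,0,0,0.2],[0,0,0,0.5,0,0,0.2],[0,0,0,0.2,0,0,0.2],[0,0,0,0,0,0,0.2]]
  ]
}}

```text
time: 34.6
tool_pos: [0.4654, 0.1695, 0.2226]
tcp_rot: [0.09, 1.572, -0.093]
wrist_force: [1.0, -0.4, -1.8]
width: 0.43
```

Run:
```python
from h import *
st(); sk()
```

```text
t 34.6 pos [465.4 169.5 222.6] yaw 83.3 tilt 0.22 F [ 1.  -0.4 -1.8] w 36.5 q6 -1.15
skip xy -0.1 41.6
```

Request:
{"op": "arm_command", "data": {
  "series": [
    [[0,0,0,0.4,0,0,0.2],[0,0,0,0.3,0,0,0.2],[0,0,0,0.3,0,0,0.2],[0,0,0,0.2,0,0,0.2],[0,0,0,0.2,0,0,0.2]]
  ]
}}

```text
time: 35.1
tool_pos: [0.4663, 0.1697, 0.2115]
tcp_rot: [0.091, 1.57, -0.093]
wrist_force: [-7.5, -2.2, 17.2]
width: 0.424
```

Run:
```python
from h import *
st(); sk()
for n in("scene","top"):
    p,d=bot.read_camera(n); q=cloud(n,d).reshape(-1,3); q=q[np.isfinite(q[:,2])]
    s=np.c_[(q[:,:2]-o)@ux,(q[:,:2]-o)@uy,q[:,2]]*1000
    g=s[(abs(s[:,0]+1)<22)&(abs(s[:,1]-43)<38)&(s[:,2]>190)&(s[:,2]<230)]
    h,e=np.histogram(g[:,2],np.arange(190,230,4)); print(n,[(int(a),int(b)) for a,b in zip(e,h) if b])
```

```text
t 35.1 pos [466.3 169.7 211.5] yaw 83.3 tilt 0.08 F [-7.5 -2.2 17.2] w 36.1 q6 -1.15
skip xy 0.3 40.7
scene [(190, 1), (194, 2), (198, 19), (202, 78), (206, 20), (210, 2), (214, 11), (218, 4), (222, 6)]
top [(190, 10), (194, 9), (198, 20), (202, 142), (206, 44), (210, 1)]
```

The second stone's top is at about 0.204, so it is on the floor too. I'll release it and rise.

Request:
{"op": "arm_command", "data": {
  "series": [
    [[0,0,0,-0.1,0,0,0.5],[0,0,0,0,0,0,0.53],[0,0,0,0,0,0,0.53],[0,0,0,-0.5,0,0,0.53],[0,0,0,-1,0,0,0.53],[0,0,0,-2,0,0,0.53],[0,0,0,-3,0,0,0.35],[0,0,0,-3,0,0,0.35],[0,0,0,-1,0,0,0.35],[0,0,0,0,0,0,0.35]]
  ],
  "newtons": 40
}}

```text
time: 36.2
tool_pos: [0.4676, 0.1701, 0.3257]
tcp_rot: [0.093, 1.565, -0.091]
wrist_force: [-0.8, -0.6, 0.1]
width: 0.354
```

Run:
```python
from h import *
st();sk()
for n in("scene","top"):
    p,d=bot.read_camera(n); q=cloud(n,d).reshape(-1,3); q=q[np.isfinite(q[:,2])]
    s=np.c_[(q[:,:2]-o)@ux,(q[:,:2]-o)@uy,q[:,2]]*1000
    for c in(-43,43):
        k=s[(abs(s[:,0]+1)<35)&(abs(s[:,1]-c)<40)&(s[:,2]>199)&(s[:,2]<210)]
        print(n,c,len(k),k.min(0).round(),k.max(0).round())
    cv2.imwrite(f"pics/{n}13.png",p)
    b=s[(s[:,0]<-80)&(s[:,0]>-110)&(abs(s[:,1])<70)&(s[:,2]>205)&(s[:,2]<240)]; print("bar",len(b),np.median(b,0).round(1),b.min(0).round(),b.max(0).round())
bar=o+ux*-.093; print("bar xy",bar)
plan([(*bar,.29,83.4)],.35,step=2)
```

```text
t 36.2 pos [467.6 170.1 325.7] yaw 83.3 tilt 0.24 F [-0.8 -0.6  0.1] w 30.1 q6 -1.15
skip xy 0.8 39.5
scene -43 255 [-22. -71. 199.] [ 20.  -3. 210.]
scene 43 196 [-21.  14. 199.] [ 20.  83. 210.]
bar 214 [-95.9  -0.3 226. ] [-101.  -70.  215.] [-80.  70. 233.]
top -43 546 [-20. -70. 199.] [ 19.  -4. 210.]
top 43 373 [-18.  10. 199.] [ 21.  76. 210.]
bar 405 [-92.7   1.1 227.3] [-98. -70. 218.] [-81.  70. 233.]
bar xy [0.49601085 0.07241633]
[[-0.0,0.0,0.0,0.6,-1.6,0.7,0.35],[-0.0,0.0,0.0,0.6,-1.5,0.7,0.35],[-0.001,0.0,0.0,0.5,-1.6,0.7,0.35],[-0.0,0.0,0.0,0.6,-1.5,0.6,0.35],[-0.001,0.001,0.0,0.5,-1.6,0.7,0.35],[-0.0,0.0,0.0,0.56,-1.54,0.64,0.35]]
```

View pics/top13.png

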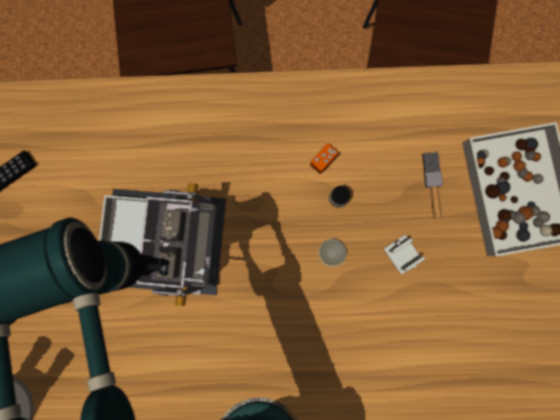

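Both stones stand in the pockets, at top view (172,222) and (170,262). Now the bar.

Request:
{"op": "arm_command", "data": {
  "series": [
    [[0,0,0,0.4,-1.7,0.7,0.3],[0,0,0,0.5,-1.6,0.7,0.3],[0,0,0,0.5,-1.6,0.7,0.3],[0,0,0,0.5,-1.5,0.6,0.3],[0,0,0,0.5,-1.3,0.6,0.3],[0,0,0,0.3,-0.7,0.3,0.3],[0,0,0,0,0,0,0.3],[0,0,0,0,0,0,0.3]]
  ]
}}

```text
time: 37.1
tool_pos: [0.4873, 0.0787, 0.2819]
tcp_rot: [0.088, 1.589, -0.094]
wrist_force: [-0.1, 0.3, 0.8]
width: 0.3
```

Run:
```python
from h import *
st();sk();plan([(.496,.0722,.255,83.4)],.3,step=1)
```

```text
t 37.1 pos [487.3  78.7 281.9] yaw 83.4 tilt 1.14 F [-0.1  0.3  0.8] w 25.5 q6 -1.34
skip xy -87.8 9.3
[[-0.0,-0.006,0.002,0.9,-0.2,0.3,0.3],[-0.0,-0.007,0.001,0.9,-0.2,0.3,0.3],[-0.001,-0.006,0.002,0.88,-0.14,0.37,0.3]]
```

Request:
{"op": "arm_command", "data": {
  "series": [
    [[0,-0.008,0.002,0.5,-0.3,0.4,0.3],[0,-0.008,0.002,0.7,-0.2,0.4,0.3],[0,-0.004,0,0.5,0,0.1,0.3],[0,0,0,0,0,0,0.3],[0,0,0,0,0,0,0.3]]
  ]
}}

```text
time: 37.6
tool_pos: [0.4962, 0.0738, 0.2637]
tcp_rot: [0.09, 1.566, -0.089]
wrist_force: [0.4, -0.8, -0.4]
width: 0.301
```

Run:
```python
from h import *
st();sk();plan([(.496,.0722,.226,83.4)],.3,step=1)
p,W=look("scene"); cv2.imwrite("pics/s14.png",cv2.resize(p[60:210,250:410],None,fx=5,fy=4))
```

```text
t 37.6 pos [496.2  73.8 263.7] yaw 83.5 tilt 0.18 F [ 0.4 -0.8 -0.4] w 25.6 q6 -1.36
skip xy -91.6 0.0
[[0.0,0.001,-0.0,0.9,-0.0,-0.0,0.3],[0.0,0.001,-0.0,1.0,-0.1,-0.0,0.3],[0.001,0.001,-0.0,0.9,-0.0,-0.0,0.3],[0.0,0.0,-0.0,0.97,-0.07,-0.0,0.3]]
```

View pics/s14.png

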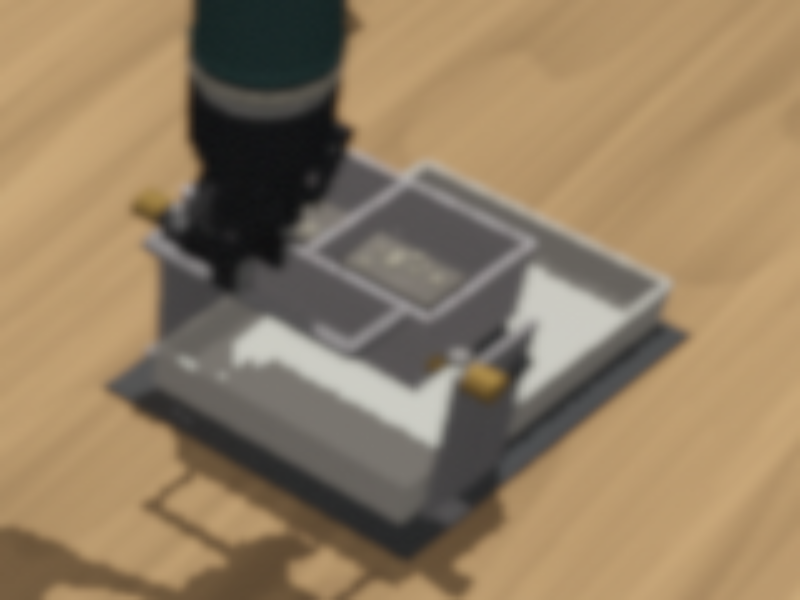

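The fingers are just above the bar at crop (225,270), and both stones look settled. I'll go down and close.

Request:
{"op": "arm_command", "data": {
  "series": [
    [[0,0,0,0.9,-0.1,0,0.3],[0,0,0,1,0,0,0.3],[0,0,0,1,0,0,0.3],[0,0,0,0.5,0,0,0.3],[0,0,0,0,0,0,0.3],[0,0,0,0,0,0,0],[0,0,0,0,0,0,0],[0,0,0,0,0,0,0],[0,0,0,0,0,0,0]]
  ]
}}

```text
time: 38.55
tool_pos: [0.4956, 0.0731, 0.2262]
tcp_rot: [0.09, 1.567, -0.089]
wrist_force: [-0.1, 0.0, -1.9]
width: 0.123
```

Run:
```python
from h import *
st();sk()
```

```text
t 38.55 pos [495.6  73.1 226.2] yaw 83.5 tilt 0.11 F [-0.1  0.  -1.9] w 10.4 q6 -1.36
skip xy -92.4 0.5
```

```bash
cat >> h.py <<'E'
def arc(steps,grip=0):
    s=bot.read_state();t=s["tool_pos"]; x=((t[:2]-o)@ux)*100-1.8; z=t[2]*100-.4-14; y=((t[:2]-o)@uy)*100
    th=np.pi-np.arctan2(82,110)-np.arctan2(z,x); r=np.hypot(x,z); print("theta",th.round(3),"r",r.round(2),"y",y.round(2))
    M=R.from_rotvec(s["tcp_rot"]).as_matrix(); print("tilt ry,rz:", (M[2,2]).round(4),(M[2,1]).round(4))
    f0=np.pi-np.arctan2(82,110); rows=[];c=th;px,pz=x,z
    for d in steps:
        c+=d; nx,nz=13.72*np.cos(f0-c),13.72*np.sin(f0-c)
        rows.append([0,0,0,round(-(nz-pz),1),round(nx-px,1),0,grip]); px,pz=px+rows[-1][4],pz-rows[-1][3]
    print("to",round(c,2),json.dumps(rows).replace(' ',''))
E
python3 - <<'E'
from h import *
arc([.05,.07]+[.09]*8)
E
```

```text
theta -0.0 r 13.77 y 0.05
tilt ry,rz: 0.0019 0.0006
to 0.84 [[0,0,0,-0.5,0.5,0,0],[0,0,0,-0.7,0.6,0,0],[0,0,0,-0.9,0.9,0,0],[0,0,0,-0.8,1.0,0,0],[0,0,0,-0.6,1.0,0,0],[0,0,0,-0.6,1.1,0,0],[0,0,0,-0.5,1.1,0,0],[0,0,0,-0.4,1.2,0,0],[0,0,0,-0.3,1.2,0,0],[0,0,0,-0.1,1.2,0,0]]
```

Request:
{"op": "arm_command", "data": {
  "series": [
    [[0,0,0,-0.5,0.5,0,0],[0,0,0,-0.7,0.6,0,0],[0,0,0,-0.9,0.9,0,0],[0,0,0,-0.8,1.0,0,0],[0,0,0,-0.6,1.0,0,0]]
  ],
  "newtons": 50
}}

```text
time: 39.05
tool_pos: [0.4983, 0.0961, 0.251]
tcp_rot: [0.057, 1.573, -0.12]
wrist_force: [-4.0, -11.3, 8.9]
width: 0.115
```

Run:
```python
from h import *
st();arc([.09]*8)
```

```text
t 39.05 pos [498.3  96.1 251. ] yaw 83.6 tilt 2.3 F [ -4.  -11.3   8.9] w 9.8 q6 -1.28
theta 0.246 r 13.81 y 0.04
tilt ry,rz: -0.0024 -0.0401
to 0.97 [[0,0,0,-0.7,1.0,0,0],[0,0,0,-0.6,1.1,0,0],[0,0,0,-0.6,1.1,0,0],[0,0,0,-0.4,1.2,0,0],[0,0,0,-0.3,1.1,0,0],[0,0,0,-0.3,1.3,0,0],[0,0,0,-0.1,1.2,0,0],[0,0,0,-0.0,1.2,0,0]]
```

Request:
{"op": "arm_command", "data": {
  "series": [
    [[0,0,0.012,-0.7,1.0,0,0],[0,0,0.012,-0.6,1.1,0,0],[0,0,0.012,-0.6,1.1,0,0],[0,0,0.012,-0.4,1.2,0,0],[0,0,0.012,-0.3,1.1,0,0],[0,0,0.012,-0.3,1.3,0,0]]
  ]
}}

```text
time: 39.65
tool_pos: [0.5058, 0.1615, 0.2841]
tcp_rot: [0.106, 1.57, -0.072]
wrist_force: [2.0, -2.7, -9.4]
width: 0.119
```

Run:
```python
from h import *
st();arc([.09]*8)
```

```text
t 39.65 pos [505.8 161.5 284.1] yaw 83.5 tilt 1.25 F [ 2.  -2.7 -9.4] w 10.1 q6 -1.21
theta 0.779 r 14.18 y 0.05
tilt ry,rz: -0.0019 0.0218
to 1.5 [[0,0,0,0.3,1.3,0,0],[0,0,0,0.0,1.2,0,0],[0,0,0,0.1,1.3,0,0],[0,0,0,0.2,1.2,0,0],[0,0,0,0.3,1.2,0,0],[0,0,0,0.4,1.1,0,0],[0,0,0,0.5,1.2,0,0],[0,0,0,0.7,1.0,0,0]]
```

Request:
{"op": "arm_command", "data": {
  "series": [
    [[0,0,-0.01,0.4,1.2,0,0],[0,0,0,0.1,1.2,0,0],[0,0,0,0.2,1.2,0,0],[0,0,0,0.2,1.2,0,0],[0,0,0,0.3,1.2,0,0],[0,0,0,0.5,1.1,0,0]]
  ]
}}

```text
time: 40.25
tool_pos: [0.5153, 0.2423, 0.2734]
tcp_rot: [0.106, 1.565, -0.071]
wrist_force: [0.5, 5.8, 5.2]
width: 0.115
```

Run:
```python
from h import *
st();arc([.09]*8)
```

```text
t 40.25 pos [515.3 242.3 273.4] yaw 83.5 tilt 1.26 F [0.5 5.8 5.2] w 9.7 q6 -1.08
theta 1.364 r 14.26 y 0.04
tilt ry,rz: 0.0025 0.0218
to 2.08 [[0,0,0,1.1,0.9,0,0],[0,0,0,0.6,1.0,0,0],[0,0,0,0.8,1.0,0,0],[0,0,0,0.8,0.9,0,0],[0,0,0,0.9,0.8,0,0],[0,0,0,1.0,0.8,0,0],[0,0,0,1.1,0.6,0,0],[0,0,0,1.1,0.6,0,0]]
```

Request:
{"op": "arm_command", "data": {
  "series": [
    [[0,0,-0.01,0.9,0.9,0,0],[0,0,-0.01,0.8,0.9,0,0],[0,0,0,0.8,0.9,0,0],[0,0,0,0.9,0.8,0,0],[0,0,0,1.0,0.8,0,0]]
  ]
}}

```text
time: 40.75
tool_pos: [0.5213, 0.2944, 0.2288]
tcp_rot: [0.096, 1.565, -0.081]
wrist_force: [-0.3, 0.6, -0.6]
width: 0.118
```

Run:
```python
from h import *
st();arc([.09]*8)
p,W=look("scene"); cv2.imwrite("pics/s15.png",cv2.resize(p[40:210,250:430],None,fx=4,fy=3.5))
```

```text
t 40.75 pos [521.3 294.4 228.8] yaw 83.6 tilt 0.6 F [-0.3  0.6 -0.6] w 10.0 q6 -0.99
theta 1.855 r 14.08 y 0.04
tilt ry,rz: 0.0038 0.0097
to 2.57 [[0,0,0,1.2,0.4,0,0],[0,0,0,1.1,0.6,0,0],[0,0,0,1.1,0.5,0,0],[0,0,0,1.2,0.4,0,0],[0,0,0,1.2,0.3,0,0],[0,0,0,1.2,0.2,0,0],[0,0,0,1.3,0.1,0,0],[0,0,0,1.2,-0.1,0,0]]
```

View pics/s15.png

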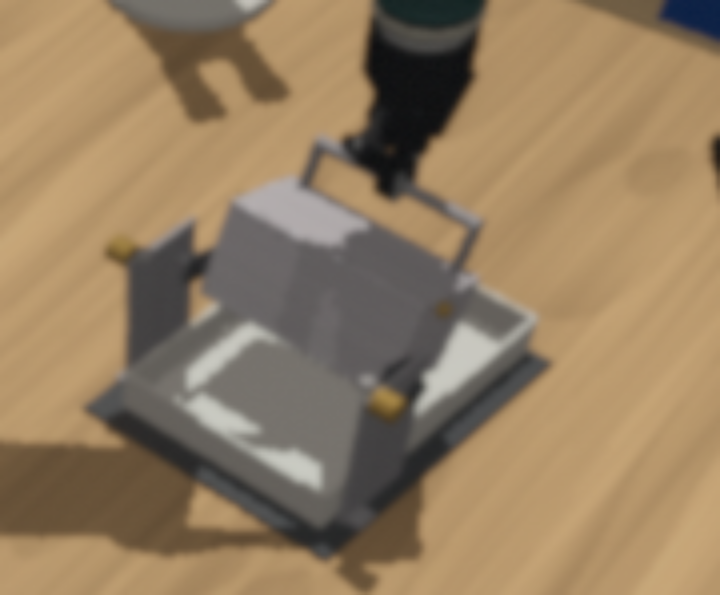

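The skip is well past vertical and the bar is held at crop (395,180). I'll carry on to the stop.

Request:
{"op": "arm_command", "data": {
  "series": [
    [[0,0,-0.01,1.1,0.5,0,0],[0,0,0,1.1,0.6,0,0],[0,0,0,1.1,0.5,0,0],[0,0,0,1.2,0.4,0,0],[0,0,0,1.2,0.3,0,0],[0,0,0,0.8,0.1,0,0]]
  ]
}}

```text
time: 41.4
tool_pos: [0.5243, 0.3188, 0.1579]
tcp_rot: [0.083, 1.568, -0.093]
wrist_force: [-20.2, -14.5, 61.4]
width: 0.119
```

Run:
```python
from h import *
st();arc([.09]*2)
```

```text
t 41.4 pos [524.3 318.8 157.9] yaw 83.6 tilt 0.39 F [-20.2 -14.5  61.4] w 10.1 q6 -0.95
theta 2.4 r 13.77 y 0.03
tilt ry,rz: 0.0014 -0.0066
to 2.58 [[0,0,0,1.2,0.0,0,0],[0,0,0,1.3,-0.0,0,0]]
```

The skip is at its stop. I'll relax and hold so the stones slide out, then check.

Request:
{"op": "arm_command", "data": {
  "series": [
    [[0,0,0,-0.1,0,0,0],[0,0,0,0,0,0,0],[0,0,0,0,0,0,0],[0,0,0,0,0,0,0],[0,0,0,0,0,0,0]]
  ]
}}

```text
time: 41.9
tool_pos: [0.5241, 0.3186, 0.1587]
tcp_rot: [0.085, 1.569, -0.094]
wrist_force: [-0.9, -1.3, 2.4]
width: 0.113
```

Run:
```python
from h import *
st();arc([-.09]*8)
p,W=look("scene"); cv2.imwrite("pics/s16.png",cv2.resize(p[40:210,250:430],None,fx=4,fy=3.5))
p,W=look("top"); cv2.imwrite("pics/t16.png",cv2.resize(p[170:320,80:260],None,fx=4,fy=4))
```

```text
t 41.9 pos [524.1 318.6 158.7] yaw 83.5 tilt 0.32 F [-0.9 -1.3  2.4] w 9.6 q6 -0.95
theta 2.394 r 13.75 y 0.04
tilt ry,rz: 0.0002 -0.0056
to 1.67 [[0,0,0,-1.2,-0.2,0,0],[0,0,0,-1.2,-0.3,0,0],[0,0,0,-1.2,-0.4,0,0],[0,0,0,-1.1,-0.5,0,0],[0,0,0,-1.1,-0.6,0,0],[0,0,0,-1.0,-0.7,0,0],[0,0,0,-1.0,-0.8,0,0],[0,0,0,-0.8,-0.9,0,0]]
```

View pics/s16.png

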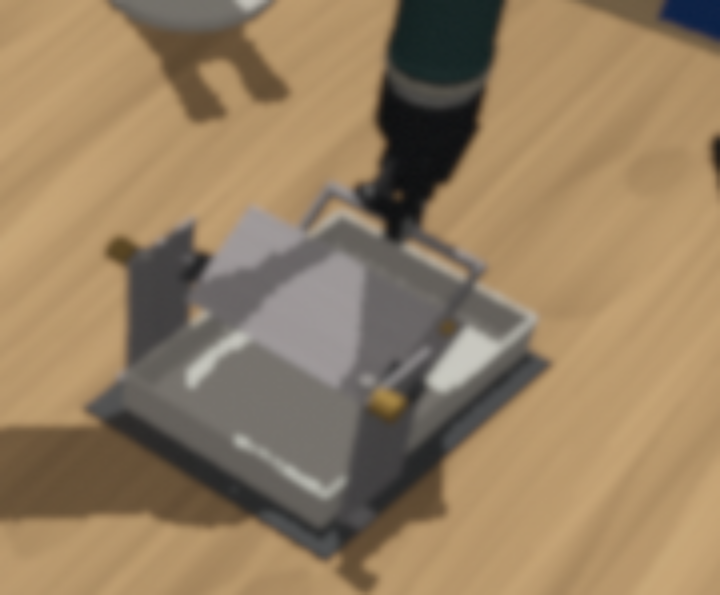

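View pics/t16.png

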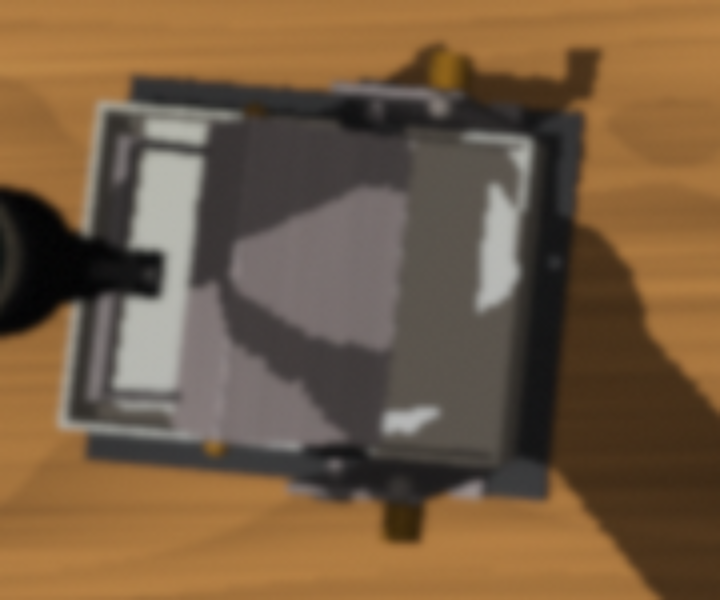

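The skip is right over (about 2.4 rad), with the stones hidden beneath it. I'll ease it back.

Request:
{"op": "arm_command", "data": {
  "series": [
    [[0,0,0,-1.0,-0.2,0,0],[0,0,0,-1.2,-0.3,0,0],[0,0,0,-1.2,-0.4,0,0],[0,0,0,-1.1,-0.5,0,0],[0,0,0,-1.1,-0.6,0,0],[0,0,0,-1.0,-0.7,0,0]]
  ]
}}

```text
time: 42.6
tool_pos: [0.5217, 0.2988, 0.2254]
tcp_rot: [0.098, 1.566, -0.082]
wrist_force: [0.5, 4.4, -3.1]
width: 0.115
```

Run:
```python
from h import *
st();arc([-.09]*8)
p,W=look("scene"); cv2.imwrite("pics/s17.png",cv2.resize(p[40:210,250:430],None,fx=4,fy=3.5))
```

```text
t 42.6 pos [521.7 298.8 225.4] yaw 83.4 tilt 0.63 F [ 0.5  4.4 -3.1] w 9.8 q6 -0.99
theta 1.893 r 14.24 y 0.05
tilt ry,rz: 0.0019 0.0108
to 1.17 [[0,0,0,-0.7,-1.2,0,0],[0,0,0,-0.9,-0.8,0,0],[0,0,0,-0.8,-0.9,0,0],[0,0,0,-0.8,-1.0,0,0],[0,0,0,-0.6,-1.1,0,0],[0,0,0,-0.6,-1.1,0,0],[0,0,0,-0.4,-1.1,0,0],[0,0,0,-0.4,-1.2,0,0]]
```

View pics/s17.png

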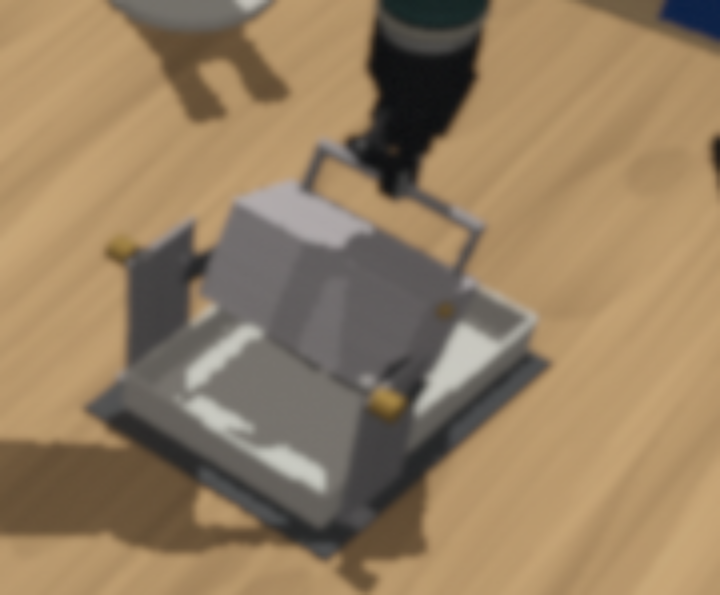

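The grip is still good on the way back, so I'll continue.

Request:
{"op": "arm_command", "data": {
  "series": [
    [[0,0,-0.01,-0.7,-1.0,0,0],[0,0,0,-0.8,-0.9,0,0],[0,0,0,-0.8,-0.9,0,0],[0,0,0,-0.8,-1.0,0,0],[0,0,0,-0.6,-1.1,0,0],[0,0,0,-0.6,-1.1,0,0]]
  ]
}}

```text
time: 43.25
tool_pos: [0.5157, 0.2476, 0.2774]
tcp_rot: [0.11, 1.559, -0.069]
wrist_force: [-0.3, 3.3, -1.7]
width: 0.111
```

Run:
```python
from h import *
st();arc([-.09]*8)
```

```text
t 43.25 pos [515.7 247.6 277.4] yaw 83.5 tilt 1.62 F [-0.3  3.3 -1.7] w 9.4 q6 -1.07
theta 1.385 r 14.85 y 0.05
tilt ry,rz: 0.0087 0.0268
to 0.67 [[0,0,0,0.5,-1.6,0,0],[0,0,0,-0.4,-1.2,0,0],[0,0,0,-0.2,-1.2,0,0],[0,0,0,-0.2,-1.2,0,0],[0,0,0,-0.1,-1.3,0,0],[0,0,0,0.1,-1.2,0,0],[0,0,0,0.1,-1.2,0,0],[0,0,0,0.3,-1.2,0,0]]
```

The bar has slipped about 10 mm towards the fingertips. Here pushing down is nearly radial, so I'll push the pads back down over it.

Request:
{"op": "arm_command", "data": {
  "series": [
    [[0,0,-0.012,0.5,-0.4,0,0],[0,0,-0.012,0.5,-0.4,0,0],[0,0,0,0.4,-0.4,0,0],[0,0,0,0,0,0,0]]
  ]
}}

```text
time: 43.65
tool_pos: [0.5154, 0.2462, 0.2783]
tcp_rot: [0.115, 1.55, -0.067]
wrist_force: [3.7, -3.0, -11.7]
width: 0.11
```

Run:
```python
from h import *
st();arc([-.09]*8)
p,W=look("scene"); cv2.imwrite("pics/s18.png",cv2.resize(p[40:210,250:430],None,fx=4,fy=3.5))
```

```text
t 43.65 pos [515.4 246.2 278.3] yaw 83.4 tilt 2.05 F [  3.7  -3.  -11.7] w 9.4 q6 -1.07
theta 1.374 r 14.87 y 0.08
tilt ry,rz: 0.0172 0.0314
to 0.65 [[0,0,0,0.6,-1.6,0,0],[0,0,0,-0.4,-1.2,0,0],[0,0,0,-0.3,-1.2,0,0],[0,0,0,-0.1,-1.2,0,0],[0,0,0,-0.1,-1.3,0,0],[0,0,0,0.1,-1.2,0,0],[0,0,0,0.1,-1.2,0,0],[0,0,0,0.3,-1.2,0,0]]
```

View pics/s18.png

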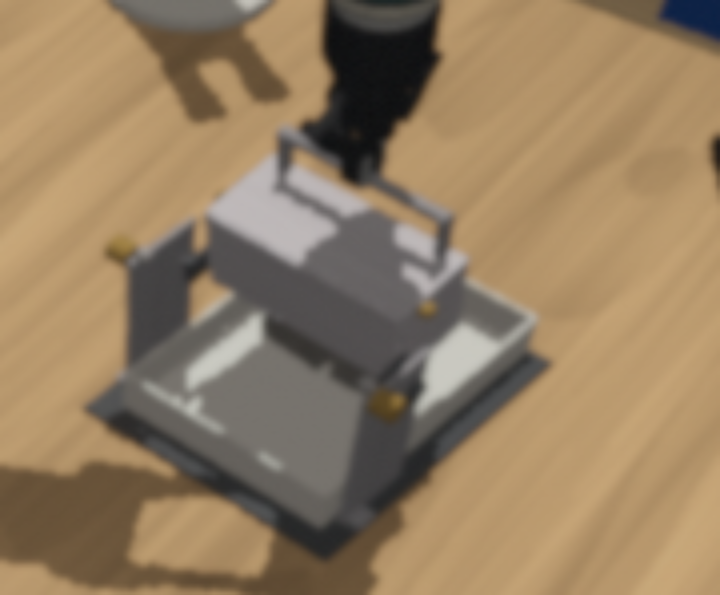

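Request:
{"op": "arm_command", "data": {
  "series": [
    [[0,0,-0.012,0.6,-0.6,0,0],[0,0,-0.012,0.9,-0.6,0,0],[0,0,0,0.9,-0.6,0,0]]
  ],
  "newtons": 20
}}

```text
time: 44.0
tool_pos: [0.5159, 0.2493, 0.2758]
tcp_rot: [0.135, 1.539, -0.05]
wrist_force: [-11.7, 18.0, 26.4]
width: 0.109
```

Run:
```python
from h import *
st();arc([-.09]*8)
```

```text
t 44.0 pos [515.9 249.3 275.8] yaw 83.3 tilt 3.55 F [-11.7  18.   26.4] w 9.3 q6 -1.08
theta 1.4 r 14.78 y 0.06
tilt ry,rz: 0.0262 0.056
to 0.68 [[0,0,0,0.4,-1.6,0,0],[0,0,0,-0.4,-1.2,0,0],[0,0,0,-0.3,-1.2,0,0],[0,0,0,-0.2,-1.2,0,0],[0,0,0,-0.0,-1.2,0,0],[0,0,0,-0.0,-1.3,0,0],[0,0,0,0.1,-1.2,0,0],[0,0,0,0.3,-1.2,0,0]]
```

The force balance suggests my down-push and back-push cancelled each other out, so it isn't a jam. I'll continue back along the arc with that grip offset and a slight downward bias.

Request:
{"op": "arm_command", "data": {
  "series": [
    [[0,-0.01,-0.02,0.1,-1.1,0,0],[0,-0.01,-0.02,0,-1.2,0,0],[0,0,-0.01,0,-1.2,0,0]]
  ],
  "newtons": 40
}}

```text
time: 44.3
tool_pos: [0.514, 0.2254, 0.2866]
tcp_rot: [0.113, 1.509, -0.07]
wrist_force: [5.9, 6.8, 11.2]
width: 0.11
```

Run:
```python
from h import *
st();arc([-.09]*8)
```

```text
t 44.3 pos [514.  225.4 286.6] yaw 83.3 tilt 3.76 F [ 5.9  6.8 11.2] w 9.3 q6 -1.08
theta 1.223 r 14.89 y -0.03
tilt ry,rz: 0.0578 0.0309
to 0.5 [[0,0,0,0.8,-1.5,0,0],[0,0,0,-0.2,-1.3,0,0],[0,0,0,-0.1,-1.2,0,0],[0,0,0,0.1,-1.2,0,0],[0,0,0,0.1,-1.2,0,0],[0,0,0,0.3,-1.3,0,0],[0,0,0,0.3,-1.1,0,0],[0,0,0,0.5,-1.2,0,0]]
```

Request:
{"op": "arm_command", "data": {
  "series": [
    [[0,0.02,-0.015,0,-1.2,0,0],[0,0.02,-0.015,0,-1.2,0,0],[0,0.01,0,0.1,-1.2,0,0],[0,0,0,0.2,-1.2,0,0]]
  ]
}}

```text
time: 44.7
tool_pos: [0.5103, 0.1821, 0.2936]
tcp_rot: [0.102, 1.551, -0.081]
wrist_force: [-9.3, 3.1, 15.5]
width: 0.116
```

Run:
```python
from h import *
st();arc([-.09]*8)
```

```text
t 44.7 pos [510.3 182.1 293.6] yaw 83.3 tilt 1.26 F [-9.3  3.1 15.5] w 9.8 q6 -1.16
theta 0.928 r 14.96 y -0.16
tilt ry,rz: 0.0166 0.0145
to 0.21 [[0,0,0,1.3,-1.2,0,0],[0,0,0,0.2,-1.3,0,0],[0,0,0,0.2,-1.2,0,0],[0,0,0,0.4,-1.1,0,0],[0,0,0,0.5,-1.2,0,0],[0,0,0,0.6,-1.0,0,0],[0,0,0,0.7,-1.1,0,0],[0,0,0,0.8,-0.9,0,0]]
```

I'm at the top of the arc. I'll loosen slightly so the fingers still cage the bar, push straight down to reseat it, and close again.

Request:
{"op": "arm_command", "data": {
  "series": [
    [[0,0.01,-0.01,0.7,0,0,0.17],[0,0,0,0.7,0,0,0.17],[0,0,0,0.3,0,0,0],[0,0,0,0,0,0,0]]
  ]
}}

```text
time: 45.1
tool_pos: [0.5108, 0.1794, 0.2791]
tcp_rot: [0.094, 1.561, -0.093]
wrist_force: [-1.0, 1.8, 2.3]
width: 0.122
```

Run:
```python
from h import *
st();arc([-.09]*8)
```

```text
t 45.1 pos [510.8 179.4 279.1] yaw 83.2 tilt 0.47 F [-1.   1.8  2.3] w 10.4 q6 -1.16
theta 0.908 r 13.52 y -0.24
tilt ry,rz: 0.008 0.0014
to 0.19 [[0,0,0,-0.1,-1.2,0,0],[0,0,0,0.2,-1.3,0,0],[0,0,0,0.3,-1.2,0,0],[0,0,0,0.4,-1.1,0,0],[0,0,0,0.5,-1.1,0,0],[0,0,0,0.6,-1.1,0,0],[0,0,0,0.7,-1.0,0,0],[0,0,0,0.8,-1.0,0,0]]
```

Reseated (r=13.5 cm). I'll carry on back.

Request:
{"op": "arm_command", "data": {
  "series": [
    [[0,0.005,0,0.1,-1.2,0,0],[0,0,0,0.2,-1.2,0,0],[0,0,0,0.3,-1.2,0,0],[0,0,0,0.5,-1.1,0,0],[0,0,0,0.5,-1.1,0,0]]
  ]
}}

```text
time: 45.6
tool_pos: [0.5042, 0.1217, 0.2642]
tcp_rot: [0.094, 1.565, -0.088]
wrist_force: [-1.9, 1.6, 1.3]
width: 0.125
```

Run:
```python
from h import *
st();arc([-.09]*6)
```

```text
t 45.6 pos [504.2 121.7 264.2] yaw 83.4 tilt 0.32 F [-1.9  1.6  1.3] w 10.6 q6 -1.27
theta 0.459 r 13.48 y -0.25
tilt ry,rz: 0.0041 0.0038
to -0.08 [[0,0,0,0.4,-1.2,0,0],[0,0,0,0.7,-1.0,0,0],[0,0,0,0.8,-0.9,0,0],[0,0,0,0.9,-0.9,0,0],[0,0,0,0.9,-0.8,0,0],[0,0,0,1.0,-0.7,0,0]]
```

Request:
{"op": "arm_command", "data": {
  "series": [
    [[0,0,0,0.5,-1.1,0,0],[0,0,0,0.7,-1.0,0,0],[0,0,0,0.8,-0.9,0,0],[0,0,0,0.9,-0.9,0,0],[0,0,0,0.8,-0.7,0,0]]
  ]
}}

```text
time: 46.1
tool_pos: [0.4991, 0.0772, 0.2277]
tcp_rot: [0.103, 1.563, -0.081]
wrist_force: [0.2, 2.1, 1.8]
width: 0.123
```

Run:
```python
from h import *
st();arc([-.06]*3)
```

```text
t 46.1 pos [499.1  77.2 227.7] yaw 83.3 tilt 0.9 F [0.2 2.1 1.8] w 10.4 q6 -1.36
theta 0.029 r 13.5 y -0.25
tilt ry,rz: 0.0053 0.0148
to -0.15 [[0,0,0,0.5,-0.7,0,0],[0,0,0,0.7,-0.4,0,0],[0,0,0,0.7,-0.4,0,0]]
```

Nearly home. I'll press it to the stop, then open.

Request:
{"op": "arm_command", "data": {
  "series": [
    [[0,0,-0.01,0.5,-0.5,0,0],[0,0,0,0.5,-0.3,0,0],[0,0,0,0.5,-0.3,0,0],[0,0,0,0.3,0,0,0]]
  ]
}}

```text
time: 46.5
tool_pos: [0.4987, 0.0728, 0.2225]
tcp_rot: [0.111, 1.561, -0.078]
wrist_force: [-7.0, -3.5, 12.7]
width: 0.125
```

Run:
```python
from h import *
st();arc([-.06]*3)
p,W=look("scene"); cv2.imwrite("pics/s19.png",cv2.resize(p[40:210,250:430],None,fx=4,fy=3.5))
```

```text
t 46.5 pos [498.7  72.8 222.5] yaw 83.1 tilt 1.29 F [-7.  -3.5 12.7] w 10.6 q6 -1.38
theta -0.022 r 13.54 y -0.26
tilt ry,rz: 0.0066 0.0215
to -0.2 [[0,0,0,0.6,-0.6,0,0],[0,0,0,0.7,-0.4,0,0],[0,0,0,0.7,-0.4,0,0]]
```

View pics/s19.png

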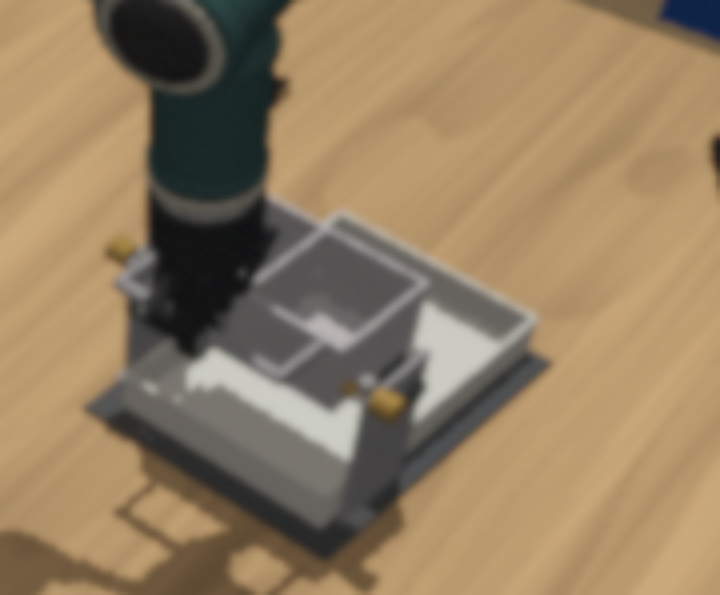

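The skip is home and pocket b, at crop (330,325), is empty. I'll release and back off.

Request:
{"op": "arm_command", "data": {
  "series": [
    [[0,0,0,0,0,0,0.3],[0,0,0,0,0,0,0.3],[0,0,0,0,0,0,0.3],[0,0,0,-1,0,0,0.3],[0,0,0,-2,0,0,0.3],[0,0,0,-3,0,0,0.3],[0,0,0,-3,0,0,0.3],[0,0,0,-1,-2,0,0.3],[0,0,0,0,-3,0,0.3],[0,0,0,0,-3,0,0.3]]
  ]
}}

```text
time: 47.55
tool_pos: [0.4854, -0.012, 0.3207]
tcp_rot: [0.099, 1.574, -0.081]
wrist_force: [0.5, -0.7, -0.4]
width: 0.304
```

Request:
{"op": "arm_command", "data": {
  "series": [
    [[0,0,0,0,-4,0,0.3],[0,0,0,0,-4,0,0.3],[0,0,0,0,-4,0,0.3],[0,0,0,0,-2,0,0.3],[0,0,0,0,0,0,0.3],[0,0,0,0,0,0,0.3]]
  ]
}}

```text
time: 48.15
tool_pos: [0.4672, -0.1605, 0.3199]
tcp_rot: [0.1, 1.575, -0.087]
wrist_force: [-0.1, 0.0, -0.0]
width: 0.3
```

Run:
```python
from h import *
st()
for n in("scene","top"):
    p,d=bot.read_camera(n); q=cloud(n,d).reshape(-1,3); q=q[np.isfinite(q[:,2])]
    s=np.c_[(q[:,:2]-o)@ux,(q[:,:2]-o)@uy,q[:,2]]*1000
    h=q[(abs(s[:,0])<130)&(abs(s[:,1])<110)&(s[:,2]>210)&(s[:,2]<250)]
    print(n,cv2.minAreaRect((h[:,:2]*1000).astype(np.float32)))
    b=s[(s[:,0]<-80)&(s[:,0]>-110)&(abs(s[:,1])<60)&(s[:,2]>205)&(s[:,2]<245)]; print("bar",np.median(b,0).round(1))
    cv2.imwrite(f"pics/{n}20.png",cv2.resize(p[40:210,230:430],None,fx=4,fy=3.5) if n=="scene" else cv2.resize(p[170:320,80:260],None,fx=4,fy=4))
    cv2.imwrite(f"pics/{n}20full.png",p)
```

```text
t 48.15 pos [ 467.2 -160.5  319.9] yaw 83.2 tilt 0.62 F [-0.1  0.  -0. ] w 25.5 q6 -1.84
scene ((504.42620849609375, 139.61856079101562), (150.62232971191406, 183.345703125), 83.43941497802734)
bar [-95.3  -2.  225.8]
top ((503.90838623046875, 140.57089233398438), (147.030517578125, 179.91822814941406), 83.60806274414062)
bar [-92.7   1.1 227.3]
```

View pics/top20.png

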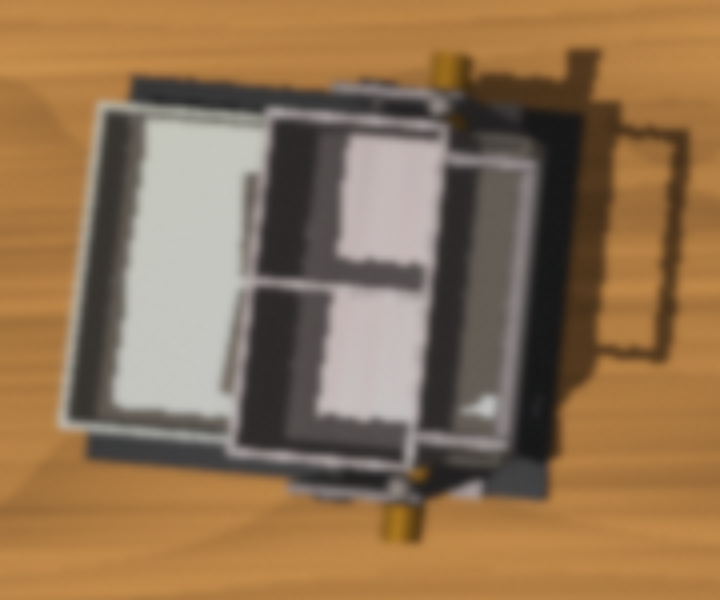

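View pics/scene20.png

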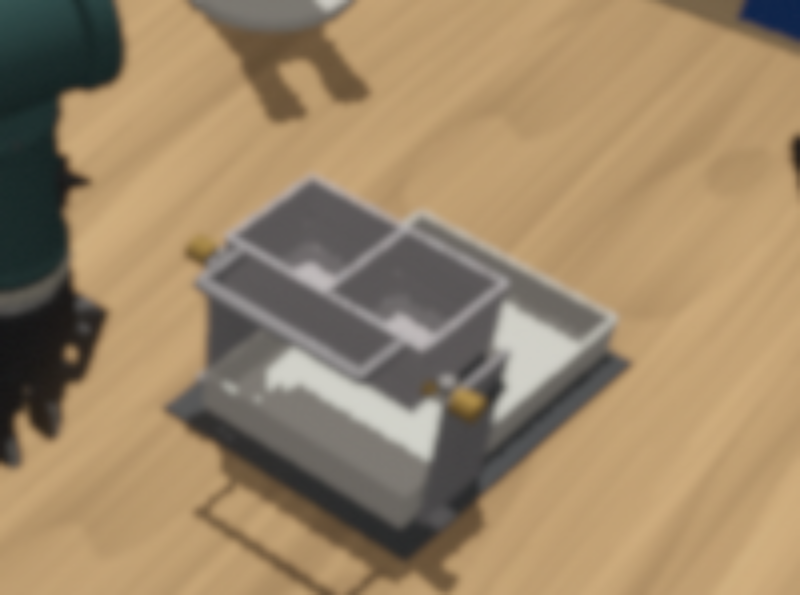

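View pics/top20full.png

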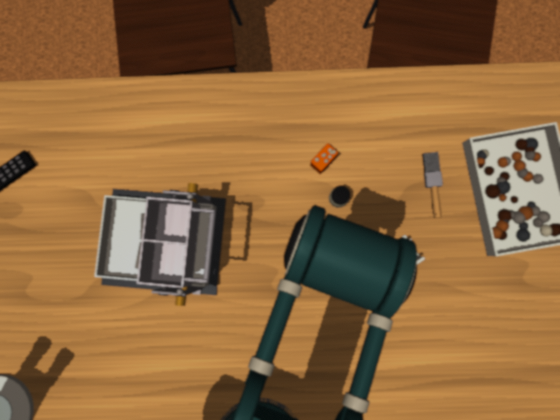

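Both pockets are empty and the skip pose matches the start. Two dark stone edges peek out from under the skip inside the tray, at top crop (250,220) and (232,345), and no stone lies outside it. I'm handing the job in.

Run:
```python
from h import *
print(bot.finish_job()); st()
```

```text
the job is handed in; nothing more can be done
None
the job is handed in; nothing more can be done
```

I put one stone in each pocket, tipped the skip over to its stop (about 2.4 rad), and brought it back home, pressed to its stop and let go. I handed the job in at about 48 s, with the gripper clear of everything. No verdict is reported.

**Last checks:**
- **Skip:** both pockets are empty. The rim and bar positions match the start images to about 1 mm and 0.2° in the top view. I didn't measure the joint angle itself.
- **Stones:** they lie mostly hidden under the skip. I could see only two dark edges inside the tray and no stone outside it, so I couldn't measure that both are at rest within its walls.
- **Bystanders:** the jar, the brush and the orange look-alike show no visible shift in the last top view. The arm hid the dish in that view. It looked unmoved in the picture taken before tipping, and nothing came near it after that.

**Trouble on the way:**
- **First placing:** the gripper caught on the pocket walls about 17 mm above the floor. I took the stone back to the table, gripped it higher and placed it properly; I gripped the second stone the same way. Both then measured as standing on the floor.
- **Tipping back:** the bar slid towards the fingertips, so I loosened slightly at the top of the arc and reseated it. The return stayed at about 1 rad/s.
- **Force at the tipped stop:** the wrist force briefly reached about 66 N there, under the 120 N limit.

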